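# Fit the vial adapter kept behind the reagent bottles

### The arm

A 6-joint arm with a two-finger parallel gripper is mounted at the origin on the work surface. World frame = base frame: x ahead of the robot, y to its left, z up, the work surface at z = 0. Lengths are in m, angles in rad, forces in N, time in s.
With the tool pointing down it reaches from about 0.325 to 1 m from the base axis. Payload 5.1 kg.
Tool frame: the origin (TCP) lies at the very end of the fingers, on their centre line; the grasp point (between the pads) lies env.grip_depth behind it (env.grip_depth is the distance from the TCP to the grasp point, in m); z points along the fingers, y is the direction in which the jaws open and shut (so a half turn about z gives the same grasp; the last joint's range is limited). The gripper opens to 85 mm and grips with 20 to 120 N. Pads are 22 mm wide; open, the fingers measure 114 mm over their backs; the gripper's body (76 mm by 85 mm) begins 54 mm behind the grasp point. The pads swing forward as they close: fully open they stand 13 mm farther back than shut.
Start: joints at [1.138, 0.124, 1.65, -0, 1.367, -0.083], TCP at [0.223, 0.611, 0.231] pointing down, gripper open.
Joint ranges: [-2.61, 2.61], [-1.02, 2.33], [0.03, 2.71], [-1.35, 4.49], [0.32, 2.68], [-2.91, 2.91]. Speed limits (rad/s): [2.57, 2.57, 3.14, 3.14, 3.14, 3.14].

### API

Orientations are given as a 3x3 rotation matrix whose columns are the frame's x, y, z axes.
In Python, from bench import env gives the robot as it stands.
- The arm moves only by the tool step_arm, never from a script. Its argument "deltas" is a list of rows, each an object of numbers: "rx", "ry", "rz": the turn, a rotation vector about the world's x, y, z scaled (see below); "dx", "dy", "dz": the shift along the world's x, y, z scaled (see below); "gripper": the opening in per cent of the stroke, from 0 (shut) to 100 (fully open). A call has 1 to 8 rows; each row shifts and turns the commanded pose from where the row before left it; what a row does not reach is not made up. The controller multiplies each number of a shift by 0.025 m and each number of a turn by 6 degrees. A row lasts 1/12 s, in which the tool goes at most 41.7 mm and 7.16 degrees, less where a joint would pass 70% of its speed; a pose out of reach is approached as far as the arm can. A call with a number of a shift or a turn outside -1 to 1 is refused whole. A call with a gripper value outside its range is refused whole. The fingers move at their own pace and stop on an object; "force" is the grip in N (left out, the last holds). Time passes only in rows, so rows that do not move let the fingers close. It gives the time, the measured TCP pose, the force and the opening at its end, in the units of the state.
- env.read_state(): the state, without advancing time (a new reading comes with each control period).
- env.get_image(name): name is "scene" or "top" or "wrist"; returns the picture (400x640x3 uint8, red, green, blue); there is no depth.
- env.camera_model(name): a dict with "K" (3x3 intrinsics, pixels), "R" (3x3) and "t" (3): a world point X has camera coordinates R X + t. Camera axes: x right, y down, z forward; pixel columns grow to the right and rows downward; lengths in m; the calibration is good to about 2 mm. A picture is of the moment at which its call begins: read the wrist's pose just before it. camera_model takes no time and is no camera call; for the wrist camera it gives the pose at the moment of the call.
- env.job_done(): hands the job in, once; it reports no verdict.
Trained networks look in the newest picture that a camera, given by its name, has taken for a name from the list of things; names that differ only in an ending like _2 or _b are one class to them, and where a whole thing is asked for, a point or a joint stands for the part that bears it (a point fixed in the world has none). Each returns a list of dicts, best first, with "confidence" (0 to 1); they miss things now and then, are a little off and sometimes report something else, mostly with a low value. They report only what shows in the picture. A call takes as long as a camera call. They do not tell look-alikes from the thing itself.
- env.find_in(label, camera): "rect" ([centre column, centre row, width, height] as shares, 0 to 1, of the picture: columns of its width, rows of its height, round what is visible of it).
The state is a dict: "clock": time; "joints": joint angles; "joint_vel": joint speeds; "effort": joint torques, N m; "tcp_pos": TCP position; "tcp_rot": TCP orientation; "ft_force": force on the tool from outside, world axes, zero at the start; "ft_torque": the same for the moment, N m; "grip_width": finger opening in m.
Only numpy, scipy, OpenCV 4.12 (cv2) and the standard library are available. Lean on these libraries where they do the work, as an engineer would, in place of code of your own. Each camera call takes 0.05 s, during which the arm holds its last target. There are 200 camera calls.

### The job

Move the two reagent bottles off the rack to stand upright in the steel side tray, fetch the vial adapter from behind them and seat it fully home, neck up, in the round well of the photometer, then stand the capped sample vial upright in the adapter's bore, right down to the well floor. After that put each bottle back on the rack upright, on the very spot where it stood at the start. Do not tip a bottle over and leave the beaker and the wash bottle alone.

Things in the scene. Friction and masses are not known exactly. Their poses are not given: they have to be found in the camera images.
- tall_bottle: Taller, slimmer amber glass reagent bottle with paper label: body 48 mm diameter up to z 100 mm, then shoulder and neck; black cap 28 mm diameter from z 120 to 150 mm (its top). About 0.22 kg. Origin at the centre of its underside, z up along its axis. Starts on one of the two front spots of the rack; which one varies.
- wide_bottle: Shorter, wider amber glass reagent bottle with paper label: body 62 mm diameter up to z 80 mm, then shoulder; black cap 42 mm diameter from z 93 to 118 mm (its top). About 0.25 kg. Origin at the centre of its underside, z up along its axis. Starts on the other front spot of the rack.
- adapter: Vial adapter, a grey plastic stepped ring: lower flange 56 mm diameter and 16 mm high, above it a neck 38 mm outside diameter up to z 38 mm (its top); a straight bore 28 mm diameter goes right through. 0.06 kg. Origin at the centre of its underside, z up through the neck. Stands neck up on the rack's rear spot, hemmed in by the bottles.
- vial: Capped sample vial: glass body 23 mm diameter, white cap 26 mm diameter from z 50 to 66 mm (its top). 0.04 kg. Origin at the centre of its underside, z up. Stands free on the bench between rack and robot.
- photometer: Portable photometer, fixed, white, 110 mm wide (y), running from x -135 mm (keypad and display, nearer the robot) to x +45 mm. Its round open-topped well is 64 mm diameter and 16 mm deep; the origin lies on the bench straight below the well's centre; the flat top round the well is at z 62 mm, the well floor at z 46 mm, the keypad top (x below -45 mm) at z 60 mm. z up. It stands to the left or to the right of the rack.
- rack: Bench rack, fixed: a flat white plate 150 mm (x) by 170 mm (y) whose top is at z 6 mm, with a rim 4 mm thick up to z 14 mm. Grey round marks show the spots: two front ones near (-32, +37) and (-32, -37) mm for the bottles and a rear one near (28, 0) mm for the adapter. Origin at the centre of its underside, x away from the robot.
- tray: Empty steel side tray, fixed: 190 mm (x) by 150 mm (y) outside, walls 4 mm thick, 14 mm high, floor at about z 4 mm. Origin at the centre of its underside. It stands on the other side of the rack from the photometer.
- beaker: Bystander: glass beaker, 70 mm diameter, 90 mm high. Origin at the centre of its underside.
- wash_bottle: Bystander: white wash bottle with pointed spout, 60 mm diameter, 165 mm high. Origin at the centre of its underside.
Not all that is in view belongs to the job. What is shaped like the photometer but black is not meant. Leave any pink look-alike of the wide_bottle alone.

How it is judged:
On the way, in this order (a step that is already met when the one before it is completed fails the run):
1. both bottles stand upright and released in the side tray (x of tall_bottle in the frame of tray between -0.069 and 0.069 m and y of tall_bottle in the frame of tray between -0.05 and 0.05 m and z of each of tall_bottle, wide_bottle in the frame of tray below 0.009 m and angle between each of tall_bottle, wide_bottle's own z axis and vertical below 0.1 rad and linear speed of each of tall_bottle, wide_bottle below 0.03 m/s and contact force between each of tall_bottle, wide_bottle and the fingers below 0.3 N and x of wide_bottle in the frame of tray between -0.069 and 0.069 m and y of wide_bottle in the frame of tray between -0.05 and 0.05 m), for 0.2 s.
2. the adapter is seated fully home in the photometer's well and released (horizontal distance between adapter and photometer below 0.006 m and z of adapter in the frame of photometer between 0.042 and 0.0485 m and angle between adapter's own z axis and vertical below 0.1 rad and linear speed of adapter below 0.03 m/s and contact force between adapter and the fingers below 0.3 N), for 0.2 s.
3. the vial stands in the adapter's bore, down on the well floor, released (all of step 2 and horizontal distance between vial and adapter below 0.007 m and z of vial in the frame of photometer below 0.05 m and angle between vial's own z axis and vertical below 0.2 rad and linear speed of vial below 0.03 m/s and contact force between vial and the fingers below 0.3 N), for 0.2 s.
4. both bottles stand again where they started (distance of each of tall_bottle, wide_bottle from where it was at the start of the episode below 0.015 m and angle between each of tall_bottle, wide_bottle's own z axis and vertical below 0.1 rad and linear speed of each of tall_bottle, wide_bottle below 0.03 m/s and contact force between each of tall_bottle, wide_bottle and the fingers below 0.3 N), for 0.2 s.
At the end, for the whole second after the job is handed in: Adapter in the well, within 6 mm of its centre, down on its floor (2.5 mm); vial in the bore, within 7 mm of the axis, on the well floor (4 mm), tilt under 0.2 rad; each bottle within 15 mm of its starting spot, upright within 0.1 rad; all released and at rest (all of step 3 and all of step 4); the robot touches nothing.
It fails at once if the tall bottle is tipped over (angle between tall_bottle's own z axis and vertical above 0.7 rad).
It fails at once if the wide bottle is tipped over (angle between wide_bottle's own z axis and vertical above 0.7 rad).
It fails at once if the beaker is moved more than 20 mm (distance of beaker from where it was at the start of the episode above 0.02 m).
It fails at once if the wash bottle is moved more than 20 mm (distance of wash_bottle from where it was at the start of the episode above 0.02 m).
It also fails if it takes over 141 s, if anything falls off the work surface, if the arm or the gripper's body presses on something with over 40 N, if the wrist force passes 120 N, or if a joint passes its speed limit or range.

## Working session

There is one attempt and no reset: what is moved stays moved. The work goes in short steps, Python scripts to look and compute and a tool call to move; the robot and the scene stay as the last step left them, time stands still between calls to the robot, and variables do not carry over. Pictures are saved under pics/ and viewed, about 12 in all and at most 16, crops included, and the job is handed in when it is done.

Besides the shell and the picture viewer there is one more tool, called after "Request:" as name([rows], argument=value, ...), one row to a line, values as JSON. step_arm: Moves the arm, as the interface text tells. Its arguments: {"type":"object","properties":{"deltas":{"type":"array"},"force":{"type":"number"}},"required":["deltas"]}

```bash
ls; mkdir -p pics; cat > h.py <<'E'
import numpy as np, cv2
from bench import env
def snap(cam,name=None):
    im=env.get_image(cam)
    if name: cv2.imwrite(f'pics/{name}.png',im[:,:,::-1])
    return im
def ray(cam,u,v,z,M=None):
    M=M or env.camera_model(cam)
    K,R,t=[np.array(M[k]) for k in('K','R','t')]
    d=R.T@np.linalg.solve(K,[u,v,1]); c=-R.T@t
    return c+d*(z-c[2])/d[2]
def proj(cam,X,M=None):
    M=M or env.camera_model(cam)
    K,R,t=[np.array(M[k]) for k in('K','R','t')]
    p=K@(R@np.array(X)+t); return p[:2]/p[2]
E
python3 - <<'E'
from h import *
print(env.grip_depth, env.read_state())
for c in('top','scene'):
    snap(c,c+'0'); M=env.camera_model(c); print(c,np.round(-np.array(M['R']).T@M['t'],3))
    for l in['tall_bottle','wide_bottle','adapter','vial','photometer','rack','tray','beaker','wash_bottle']:
        print(l,[(round(d['confidence'],2),np.round(np.array(d['rect'])*[640,400,640,400]).tolist()) for d in env.find_in(l,c)])
E
```

```text
pics
0.0187 {'clock': 0.0, 'joints': array([ 1.13837510e+00,  1.24496039e-01,  1.65169691e+00,  3.33709614e-05,
        1.36748420e+00, -8.26206153e-02]), 'joint_vel': array([-0.00036883,  0.0007313 , -0.00086243,  0.00097048,  0.00125329,
       -0.0014313 ]), 'effort': array([ 1.22418853e-03, -4.23615646e+01, -3.65448332e+01,  5.24208986e-05,
        6.90426270e-03, -1.04329712e-05]), 'tcp_pos': array([0.22253419, 0.61006399, 0.23004534]), 'tcp_rot': array([[-9.39438649e-01,  3.42715930e-01, -9.03225743e-04],
       [ 3.42717059e-01,  9.39436792e-01, -1.87892913e-03],
       [ 2.04584552e-04, -2.07468951e-03, -9.99997827e-01]]), 'ft_force': array([-0.01630356,  0.28571431,  0.13850271]), 'ft_torque': array([-0.00771202, -0.01827913,  0.03648451]), 'grip_width': 0.0853511943124241}
top [ 0.357 -0.095  1.471]
tall_bottle [(0.55, [258.0, 198.0, 22.0, 21.0])]
wide_bottle [(0.93, [282.0, 199.0, 28.0, 25.0]), (0.92, [318.0, 241.0, 21.0, 24.0])]
adapter [(0.72, [269.0, 182.0, 20.0, 19.0])]
vial [(0.44, [282.0, 243.0, 8.0, 10.0])]
photometer [(0.84, [399.0, 250.0, 49.0, 69.0]), (0.76, [467.0, 255.0, 59.0, 71.0])]
rack [(0.84, [273.0, 192.0, 57.0, 53.0])]
tray [(0.8, [168.0, 238.0, 58.0, 71.0])]
beaker [(0.55, [363.0, 165.0, 25.0, 30.0])]
wash_bottle [(0.68, [197.0, 170.0, 27.0, 26.0])]
scene [ 1.348 -0.108  0.868]
tall_bottle [(0.68, [374.0, 198.0, 23.0, 58.0])]
wide_bottle [(0.76, [343.0, 207.0, 28.0, 50.0]), (0.59, [303.0, 177.0, 26.0, 45.0]), (0.52, [342.0, 174.0, 5.0, 15.0])]
adapter [(0.77, [364.0, 233.0, 17.0, 23.0])]
vial [(0.52, [341.0, 175.0, 6.0, 18.0])]
photometer [(0.87, [146.0, 178.0, 52.0, 65.0]), (0.58, [220.0, 180.0, 47.0, 55.0]), (0.54, [342.0, 174.0, 10.0, 15.0])]
rack [(0.64, [361.0, 228.0, 80.0, 50.0])]
tray [(0.72, [466.0, 185.0, 77.0, 51.0])]
beaker [(0.87, [252.0, 244.0, 32.0, 44.0])]
wash_bottle [(0.69, [453.0, 228.0, 37.0, 62.0])]
```

```bash
python3 - <<'E'
from h import *
im=cv2.imread('pics/top0.png'); c=im[130:310,120:520]; cv2.imwrite('pics/top0c.png',cv2.resize(c,None,fx=2,fy=2,interpolation=cv2.INTER_CUBIC))
for n,u,v,z in[('tall',258,198,.15),('wide',282,199,.12),('pink?',318,241,.1),('adapter',269,182,.044),('vial',282,243,.06),('ph1',399,250,.06),('ph2',467,255,.06),('rack',273,192,.01),('tray',168,238,.01),('beaker',363,165,.05),('wash',197,170,.1)]:
    print(n,ray('top',u,v,z).round(3))
E
```

```text
tall [0.559 0.06  0.15 ]
wide [ 0.56  -0.003  0.12 ]
pink? [ 0.443 -0.101  0.1  ]
adapter [0.622 0.04  0.044]
vial [0.442 0.002 0.06 ]
ph1 [ 0.416 -0.332  0.06 ]
ph2 [ 0.399 -0.526  0.06 ]
rack [0.598 0.031 0.01 ]
tray [0.465 0.342 0.01 ]
beaker [ 0.668 -0.238  0.05 ]
wash [0.65  0.238 0.1  ]
```

View pics/top0c.png

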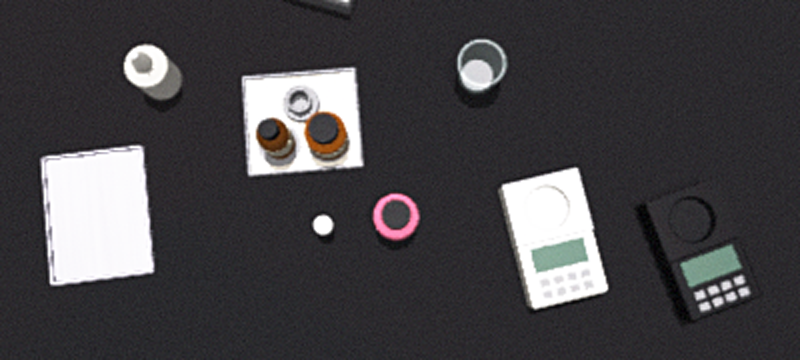

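The top view shows the candidates, in full-image pixels:
- **Wide bottle:** amber at (282,199), pink look-alike at (318,241). I choose amber.
- **Photometer:** white at (399,250), black look-alike at (467,255). I choose white.
- **Tall bottle, adapter, vial:** one each, at (258,198), (270,181) and (281,243).

The tray is on the left at (168,238). I'll move the wrist camera over the rack for a close check.

```bash
python3 - <<'E'
from h import *
M=env.camera_model('wrist');R=np.array(M['R']);s=env.read_state()
c=-R.T@M['t'];print('cam-tcp',(c-s['tcp_pos']).round(3),'fwd',R[2].round(3),'right',R[0].round(2),np.array(M['K']).round(0).tolist())
print('in tool',(s['tcp_rot'].T@(c-s['tcp_pos'])).round(3))
E
```

```text
cam-tcp [-0.079  0.03   0.142] fwd [ 0.303 -0.111 -0.946] right [ 0.34  0.94 -0.  ] [[290.0, 0.0, 322.0], [0.0, 290.0, 204.0], [0.0, 0.0, 1.0]]
in tool [ 0.084  0.001 -0.142]
```

Request:
step_arm([
  {"dx":0.6,"dy":-1,"dz":1,"gripper":70},
  {"dx":0.6,"dy":-1,"dz":1},
  {"dx":0.6,"dy":-1,"dz":1},
  {"dx":0.6,"dy":-1,"dz":1},
  {"dx":0.6,"dy":-1,"dz":0.5},
  {"dx":0.6,"dy":-1,"dz":0.5},
  {"dx":0.6,"dy":-1},
  {"dx":0.6,"dy":-1},
], force=40)

```text
invalid input
```

Request:
step_arm([
  {"dx":0.8,"dy":-1},
  {"dx":0.8,"dy":-1},
  {"dx":0.8,"dy":-1},
  {"dx":0.8,"dy":-1},
  {"dx":0.5,"dy":-1},
  {"dx":0.5,"dy":-1},
  {"dx":0,"dy":-1},
  {"dx":0,"dy":-1},
])

```text
invalid input
```

Request:
step_arm([
  {"rx":0,"ry":0,"rz":0,"dx":0.6,"dy":-1,"dz":1,"gripper":70},
  {"rx":0,"ry":0,"rz":0,"dx":0.6,"dy":-1,"dz":1,"gripper":70},
  {"rx":0,"ry":0,"rz":0,"dx":0.6,"dy":-1,"dz":1,"gripper":70},
  {"rx":0,"ry":0,"rz":0,"dx":0.6,"dy":-1,"dz":1,"gripper":70},
  {"rx":0,"ry":0,"rz":0,"dx":0.6,"dy":-1,"dz":0.5,"gripper":70},
  {"rx":0,"ry":0,"rz":0,"dx":0.6,"dy":-1,"dz":0.5,"gripper":70},
  {"rx":0,"ry":0,"rz":0,"dx":0.6,"dy":-1,"dz":0,"gripper":70},
  {"rx":0,"ry":0,"rz":0,"dx":0.6,"dy":-1,"dz":0,"gripper":70},
], force=40)

```text
clock: 1.67
tcp_pos: [0.3436, 0.4097, 0.3581]
tcp_rot: [[-0.94, 0.342, 0.002], [0.342, 0.94, 0.002], [-0.001, 0.003, -1.0]]
ft_force: [-0.1, 0.1, -0.6]
grip_width: 0.06
```

Request:
step_arm([
  {"dx":0.8,"dy":-1,"dz":0,"rx":0,"ry":0,"rz":0,"gripper":70},
  {"dx":0.8,"dy":-1,"dz":0,"rx":0,"ry":0,"rz":0,"gripper":70},
  {"dx":0.8,"dy":-1,"dz":0,"rx":0,"ry":0,"rz":0,"gripper":70},
  {"dx":0.8,"dy":-1,"dz":0,"rx":0,"ry":0,"rz":0,"gripper":70},
  {"dx":0.5,"dy":-1,"dz":0,"rx":0,"ry":0,"rz":0,"gripper":70},
  {"dx":0.5,"dy":-1,"dz":0,"rx":0,"ry":0,"rz":0,"gripper":70},
  {"dx":0,"dy":-1,"dz":0,"rx":0,"ry":0,"rz":0,"gripper":70},
  {"dx":0,"dy":-1,"dz":0,"rx":0,"ry":0,"rz":0,"gripper":70},
])

```text
clock: 2.33
tcp_pos: [0.4481, 0.2092, 0.3562]
tcp_rot: [[-0.939, 0.343, -0.0], [0.343, 0.939, -0.0], [0.0, -0.0, -1.0]]
ft_force: [0.7, -0.8, -0.2]
grip_width: 0.0597
```

Request:
step_arm([
  {"dx":0.2,"dy":-1,"dz":0,"rx":0,"ry":0,"rz":0.5,"gripper":70},
  {"dx":0.2,"dy":-1,"dz":0,"rx":0,"ry":0,"rz":0.5,"gripper":70},
  {"dx":0.2,"dy":-1,"dz":0,"rx":0,"ry":0,"rz":0.5,"gripper":70},
  {"dx":0.2,"dy":-1,"dz":0,"rx":0,"ry":0,"rz":0.5,"gripper":70},
  {"dx":0.2,"dy":-1,"dz":0,"rx":0,"ry":0,"rz":0.5,"gripper":70},
  {"dx":0.2,"dy":-1,"dz":0,"rx":0,"ry":0,"rz":0.5,"gripper":70},
  {"dx":0.2,"dy":-1,"dz":0,"rx":0,"ry":0,"rz":0.34,"gripper":70},
  {"dx":0,"dy":0,"dz":0,"rx":0,"ry":0,"rz":0,"gripper":70},
])

```text
clock: 3.0
tcp_pos: [0.4832, 0.0324, 0.3563]
tcp_rot: [[-1.0, 0.003, 0.0], [0.003, 1.0, -0.002], [-0.0, -0.002, -1.0]]
ft_force: [-0.0, -0.8, -0.1]
grip_width: 0.0598
```

```bash
python3 - <<'E'
from h import *
M=env.camera_model('wrist'); print(env.read_state()['tcp_pos'])
snap('wrist','w1')
import json; json.dump({k:np.array(M[k]).tolist() for k in 'KRt'},open('w1.json','w'))
for l in['tall_bottle','wide_bottle','adapter','vial','rack']:
    print(l,[(round(d['confidence'],2),np.round(np.array(d['rect'])*[640,400,640,400]).tolist()) for d in env.find_in(l,'wrist')])
E
```

```text
[0.48320516 0.03238778 0.35626938]
tall_bottle [(0.93, [349.0, 222.0, 40.0, 57.0])]
wide_bottle [(0.88, [235.0, 141.0, 57.0, 45.0]), (0.78, [302.0, 220.0, 36.0, 57.0])]
adapter [(0.93, [324.0, 238.0, 29.0, 34.0]), (0.61, [302.0, 220.0, 39.0, 58.0])]
vial [(0.72, [303.0, 135.0, 18.0, 24.0])]
rack [(0.57, [326.0, 221.0, 103.0, 83.0]), (0.26, [302.0, 220.0, 33.0, 60.0])]
```

View pics/w1.png

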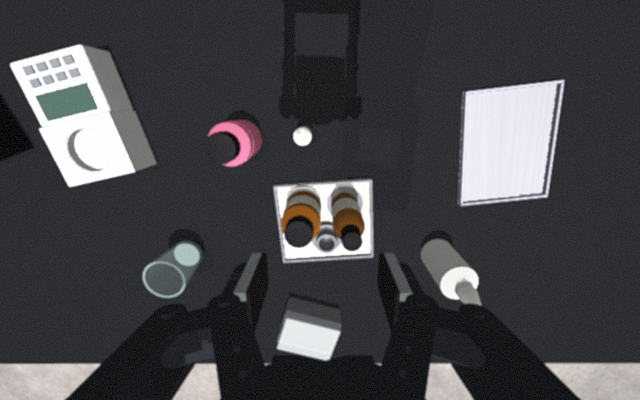

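Picture 2 shows the wide amber bottle's cap at (298,232), the tall bottle's cap at (351,240) and the adapter at (325,240). The vial is at (303,135), the white photometer's well at (90,149) and the tray centre at (512,143). The pink bottle at (235,141) is left alone.

```bash
python3 - <<'E'
from h import *
import json
M=json.load(open('w1.json'));T=env.camera_model('top')
for n,u,v,z,tu,tv in[('tall',351,240,.156,254,195.5),('wide',298,232,.124,281.5,193.5),('adapter',325,238,.044,270,181),('vial',302.5,135,.066,281.5,242.5),('well',89,149,.058,393,233.5)]:
    print(n,ray('wrist',u,v,z,M).round(4),ray('top',tu,tv,z,T).round(4))
print('tray corners',[ray('wrist',u,v,.014,M)[:2].round(3).tolist() for u,v in[(462,93),(564,81),(548,198),(459,206)]])
print('rack corners',[ray('wrist',u,v,.014,M)[:2].round(3).tolist() for u,v in[(275,185),(372,180),(374,257),(284,262)]])
a=cv2.imread('pics/w1.png')[165:275,260:390]; b=cv2.imread('pics/w1.png')[120:180,50:180]
a=cv2.resize(a,None,fx=5,fy=5,interpolation=cv2.INTER_CUBIC);cv2.imwrite('pics/w1c.png',a)
E
```

```text
tall [0.5665 0.07   0.156 ] [0.5652 0.0698 0.156 ]
wide [ 0.5694 -0.0017  0.124 ] [ 0.5746 -0.0022  0.124 ]
adapter [0.6172 0.0369 0.044 ] [0.6254 0.0368 0.044 ]
vial [0.4413 0.0042 0.066 ] [0.4427 0.0027 0.066 ]
well [ 0.4614 -0.319   0.058 ] [ 0.4636 -0.3173  0.058 ]
tray corners [[0.383, 0.251], [0.367, 0.405], [0.556, 0.427], [0.57, 0.274]]
rack corners [[0.531, -0.049], [0.522, 0.118], [0.671, 0.129], [0.681, -0.041]]
```

View pics/w1c.png

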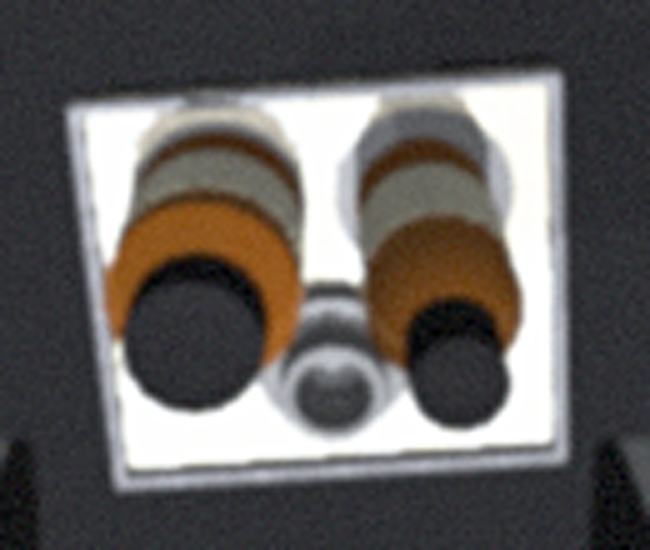

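Request:
step_arm([
  {"dx":0.84,"dy":0.39,"dz":-0.4,"rx":0,"ry":0,"rz":0,"gripper":70},
  {"dx":0.84,"dy":0.39,"dz":-0.8,"rx":0,"ry":0,"rz":0,"gripper":70},
  {"dx":0.84,"dy":0.39,"dz":-0.8,"rx":0,"ry":0,"rz":0,"gripper":70},
  {"dx":0.84,"dy":0.39,"dz":-0.8,"rx":0,"ry":0,"rz":0,"gripper":70},
  {"dx":0,"dy":0,"dz":-1,"rx":0,"ry":0,"rz":0,"gripper":70},
  {"dx":0,"dy":0,"dz":-1,"rx":0,"ry":0,"rz":0,"gripper":70},
  {"dx":0,"dy":0,"dz":-1,"rx":0,"ry":0,"rz":0,"gripper":70},
  {"dx":0,"dy":0,"dz":0,"rx":0,"ry":0,"rz":0,"gripper":70},
])

```text
clock: 3.97
tcp_pos: [0.5633, 0.0756, 0.2047]
tcp_rot: [[-1.0, -0.002, -0.011], [-0.002, 1.0, -0.0], [0.011, -0.0, -1.0]]
ft_force: [-0.5, 0.1, -1.3]
grip_width: 0.0596
```

```bash
python3 - <<'E'
from h import *
im=snap('wrist'); cv2.imwrite('pics/w2.png',im[:,:,::-1]); print(env.read_state()['tcp_pos'])
print([proj('wrist',[.567,.071,.156]),proj('wrist',[.5715,-.0005,.124])])
E
```

```text
[0.56463992 0.07551578 0.20787707]
[array([314.62819741, 229.93823223]), array([230.38715055, 219.47031711])]
```

View pics/w2.png

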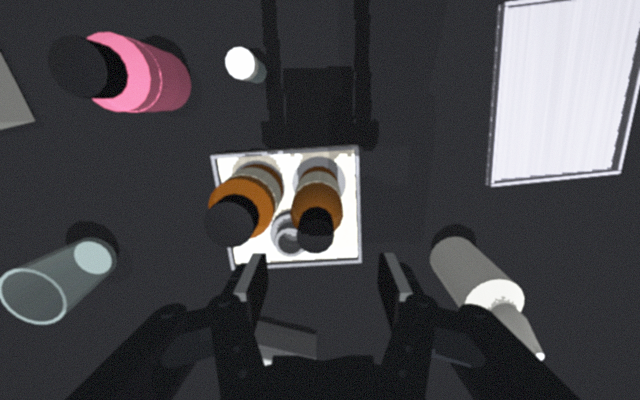

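Picture 4: the tall cap is at (316,234) and the wide cap at (233,222), about 3 mm from where I predicted. I'll correct for that and descend.

Request:
step_arm([
  {"dx":0.22,"dy":-0.14,"dz":-0.5,"rx":0,"ry":0,"rz":0,"gripper":70},
  {"dx":0,"dy":0,"dz":-0.8,"rx":0,"ry":0,"rz":0,"gripper":70},
  {"dx":0,"dy":0,"dz":-0.8,"rx":0,"ry":0,"rz":0,"gripper":70},
  {"dx":0,"dy":0,"dz":-0.8,"rx":0,"ry":0,"rz":0,"gripper":70},
  {"dx":0,"dy":0,"dz":-0.3,"rx":0,"ry":0,"rz":0,"gripper":70},
  {"dx":0,"dy":0,"dz":0,"rx":0,"ry":0,"rz":0,"gripper":70},
  {"dx":0,"dy":0,"dz":0,"rx":0,"ry":0,"rz":0,"gripper":70},
])

```text
clock: 4.6
tcp_pos: [0.5732, 0.0711, 0.1326]
tcp_rot: [[-1.0, 0.0, 0.002], [0.0, 1.0, -0.0], [-0.002, -0.0, -1.0]]
ft_force: [0.2, -0.3, -0.8]
grip_width: 0.0595
```

Request:
step_arm([
  {"dx":-0.1,"dy":0,"dz":-0.2,"rx":0,"ry":0,"rz":0,"gripper":70},
  {"dx":0,"dy":0,"dz":0,"rx":0,"ry":0,"rz":0,"gripper":20},
  {"dx":0,"dy":0,"dz":0,"rx":0,"ry":0,"rz":0,"gripper":15},
  {"dx":0,"dy":0,"dz":0,"rx":0,"ry":0,"rz":0,"gripper":15},
  {"dx":0,"dy":0,"dz":0,"rx":0,"ry":0,"rz":0,"gripper":15},
  {"dx":0,"dy":0,"dz":0,"rx":0,"ry":0,"rz":0,"gripper":15},
  {"dx":0,"dy":0,"dz":0,"rx":0,"ry":0,"rz":0,"gripper":15},
], force=40)

```text
clock: 5.18
tcp_pos: [0.5704, 0.071, 0.1274]
tcp_rot: [[-1.0, 0.0, 0.002], [0.0, 1.0, -0.0], [-0.002, -0.0, -1.0]]
ft_force: [-0.4, -1.2, 4.1]
grip_width: 0.0268
```

Request:
step_arm([
  {"dx":0,"dy":0,"dz":0.4,"rx":0,"ry":0,"rz":0,"gripper":15},
  {"dx":0,"dy":0,"dz":0.8,"rx":0,"ry":0,"rz":0,"gripper":15},
  {"dx":0,"dy":0.2,"dz":0.8,"rx":0,"ry":0,"rz":0,"gripper":15},
  {"dx":-0.2,"dy":0.5,"dz":0.4,"rx":0,"ry":0,"rz":0,"gripper":15},
  {"dx":-0.2,"dy":0.8,"dz":0,"rx":0,"ry":0,"rz":0,"gripper":15},
  {"dx":-0.2,"dy":0.9,"dz":0,"rx":0,"ry":0,"rz":0,"gripper":15},
  {"dx":-0.2,"dy":1,"dz":0,"rx":0,"ry":0,"rz":0,"gripper":15},
  {"dx":-0.2,"dy":1,"dz":0,"rx":0,"ry":0,"rz":0,"gripper":15},
])

```text
clock: 5.85
tcp_pos: [0.5434, 0.1826, 0.1857]
tcp_rot: [[-1.0, 0.0, -0.002], [0.0, 1.0, 0.0], [0.002, 0.0, -1.0]]
ft_force: [0.2, -0.6, -1.9]
grip_width: 0.0269
```

Request:
step_arm([
  {"dx":-0.2,"dy":1,"dz":0,"rx":0,"ry":0,"rz":0,"gripper":15},
  {"dx":-0.2,"dy":1,"dz":0,"rx":0,"ry":0,"rz":0,"gripper":15},
  {"dx":-0.2,"dy":1,"dz":0,"rx":0,"ry":0,"rz":0,"gripper":15},
  {"dx":-0.2,"dy":1,"dz":0,"rx":0,"ry":0,"rz":0,"gripper":15},
  {"dx":-0.2,"dy":0.9,"dz":0,"rx":0,"ry":0,"rz":0,"gripper":15},
  {"dx":-0.2,"dy":0.6,"dz":0,"rx":0,"ry":0,"rz":0,"gripper":15},
  {"dx":-0.2,"dy":0.3,"dz":0,"rx":0,"ry":0,"rz":0,"gripper":15},
  {"dx":0,"dy":0,"dz":0,"rx":0,"ry":0,"rz":0,"gripper":15},
])

```text
clock: 6.52
tcp_pos: [0.5079, 0.3277, 0.1855]
tcp_rot: [[-1.0, -0.003, -0.002], [-0.003, 1.0, -0.0], [0.002, -0.0, -1.0]]
ft_force: [0.2, -0.7, -2.2]
grip_width: 0.0268
```

Request:
step_arm([
  {"dx":0,"dy":0.3,"dz":-0.3,"rx":0,"ry":0,"rz":0,"gripper":15},
  {"dx":0,"dy":0.3,"dz":-0.6,"rx":0,"ry":0,"rz":0,"gripper":15},
  {"dx":0,"dy":0,"dz":-0.6,"rx":0,"ry":0,"rz":0,"gripper":15},
  {"dx":0,"dy":0,"dz":-0.5,"rx":0,"ry":0,"rz":0,"gripper":15},
  {"dx":0,"dy":0,"dz":-0.2,"rx":0,"ry":0,"rz":0,"gripper":15},
  {"dx":0,"dy":0,"dz":-0.1,"rx":0,"ry":0,"rz":0,"gripper":15},
  {"dx":0,"dy":0,"dz":0,"rx":0,"ry":0,"rz":0,"gripper":15},
  {"dx":0,"dy":0,"dz":0,"rx":0,"ry":0,"rz":0,"gripper":15},
])

```text
clock: 7.18
tcp_pos: [0.5103, 0.341, 0.1292]
tcp_rot: [[-1.0, 0.001, 0.001], [0.001, 1.0, 0.0], [-0.001, 0.0, -1.0]]
ft_force: [-0.5, -1.0, -2.2]
grip_width: 0.0268
```

Request:
step_arm([
  {"dx":0,"dy":0,"dz":-0.1,"rx":0,"ry":0,"rz":0,"gripper":15},
  {"dx":0,"dy":0,"dz":-0.05,"rx":0,"ry":0,"rz":0,"gripper":15},
  {"dx":0,"dy":0,"dz":0,"rx":0,"ry":0,"rz":0,"gripper":15},
  {"dx":0,"dy":0,"dz":0,"rx":0,"ry":0,"rz":0,"gripper":15},
])

```text
clock: 7.52
tcp_pos: [0.5099, 0.3412, 0.1254]
tcp_rot: [[-1.0, 0.0, 0.001], [0.0, 1.0, 0.0], [-0.001, 0.0, -1.0]]
ft_force: [0.2, 0.1, -2.9]
grip_width: 0.0267
```

Request:
step_arm([
  {"dx":0,"dy":0,"dz":-0.06,"rx":0,"ry":0,"rz":0,"gripper":15},
  {"dx":0,"dy":0,"dz":0,"rx":0,"ry":0,"rz":0,"gripper":15},
  {"dx":0,"dy":0,"dz":0,"rx":0,"ry":0,"rz":0,"gripper":15},
])

```text
clock: 7.77
tcp_pos: [0.5105, 0.3414, 0.1254]
tcp_rot: [[-1.0, -0.0, 0.002], [-0.0, 1.0, 0.001], [-0.002, 0.001, -1.0]]
ft_force: [-2.1, -1.8, 5.9]
grip_width: 0.0268
```

Request:
step_arm([
  {"dx":0,"dy":0,"dz":0,"rx":0,"ry":0,"rz":0,"gripper":70},
  {"dx":0,"dy":0,"dz":0,"rx":0,"ry":0,"rz":0,"gripper":70},
  {"dx":0,"dy":0,"dz":0,"rx":0,"ry":0,"rz":0,"gripper":70},
  {"dx":0,"dy":0,"dz":0,"rx":0,"ry":0,"rz":0,"gripper":70},
  {"dx":0,"dy":0,"dz":0.5,"rx":0,"ry":0,"rz":0,"gripper":70},
  {"dx":0,"dy":0,"dz":1,"rx":0,"ry":0,"rz":0,"gripper":70},
  {"dx":0,"dy":0,"dz":1,"rx":0,"ry":0,"rz":0,"gripper":70},
  {"dx":0,"dy":-0.3,"dz":1,"rx":0,"ry":0,"rz":0,"gripper":80},
])

```text
clock: 8.43
tcp_pos: [0.5096, 0.3342, 0.2126]
tcp_rot: [[-1.0, -0.001, -0.0], [-0.001, 1.0, 0.0], [0.0, 0.0, -1.0]]
ft_force: [0.5, -0.4, 0.1]
grip_width: 0.0678
```

Request:
step_arm([
  {"dx":0.2,"dy":-0.8,"dz":0,"rx":0,"ry":0,"rz":0,"gripper":80},
  {"dx":0.2,"dy":-1,"dz":0,"rx":0,"ry":0,"rz":0,"gripper":80},
  {"dx":0.2,"dy":-1,"dz":0,"rx":0,"ry":0,"rz":0,"gripper":80},
  {"dx":0.2,"dy":-1,"dz":0,"rx":0,"ry":0,"rz":0,"gripper":80},
  {"dx":0.2,"dy":-1,"dz":0,"rx":0,"ry":0,"rz":0,"gripper":80},
  {"dx":0.2,"dy":-1,"dz":0,"rx":0,"ry":0,"rz":0,"gripper":80},
  {"dx":0.2,"dy":-1,"dz":0,"rx":0,"ry":0,"rz":0,"gripper":80},
  {"dx":0.2,"dy":-1,"dz":0,"rx":0,"ry":0,"rz":0,"gripper":80},
])

```text
clock: 9.1
tcp_pos: [0.5501, 0.1375, 0.2122]
tcp_rot: [[-1.0, -0.0, 0.001], [-0.0, 1.0, 0.0], [-0.001, 0.0, -1.0]]
ft_force: [0.3, -0.1, -0.6]
grip_width: 0.0683
```

Request:
step_arm([
  {"dx":0.2,"dy":-1,"dz":0,"rx":0,"ry":0,"rz":0,"gripper":80},
  {"dx":0.2,"dy":-1,"dz":0,"rx":0,"ry":0,"rz":0,"gripper":80},
  {"dx":0.2,"dy":-1,"dz":0,"rx":0,"ry":0,"rz":0,"gripper":80},
  {"dx":0.2,"dy":-1,"dz":0,"rx":0,"ry":0,"rz":0,"gripper":80},
  {"dx":0.14,"dy":-0.7,"dz":0,"rx":0,"ry":0,"rz":0,"gripper":80},
  {"dx":0,"dy":-0.6,"dz":0,"rx":0,"ry":0,"rz":0,"gripper":80},
  {"dx":0,"dy":-0.2,"dz":0,"rx":0,"ry":0,"rz":0,"gripper":80},
  {"dx":0,"dy":0,"dz":0,"rx":0,"ry":0,"rz":0,"gripper":80},
])

```text
clock: 9.77
tcp_pos: [0.5735, 0.0002, 0.2118]
tcp_rot: [[-1.0, 0.002, 0.001], [0.002, 1.0, -0.0], [-0.001, -0.0, -1.0]]
ft_force: [-0.2, -0.1, -0.1]
grip_width: 0.0684
```

```bash
python3 - <<'E'
from h import *
im=snap('wrist','w3'); snap('top','t3'); s=env.read_state();print(s['tcp_pos'],s['clock'])
print([proj('wrist',[.574,.0015,.124]),proj('wrist',[.62,.039,.044]),proj('top',[.5105,.3414,.154])])
M=env.camera_model('wrist')
import json; json.dump({k:np.array(M[k]).tolist() for k in 'KRt'},open('w3.json','w'))
E
```

```text
[0.57331218 0.00160961 0.21148823] 9.8667
[array([320.8985719 , 210.43032418]), array([353.81489002, 223.86020184]), array([152.83769209, 217.37969482])]
```

View pics/w3.png

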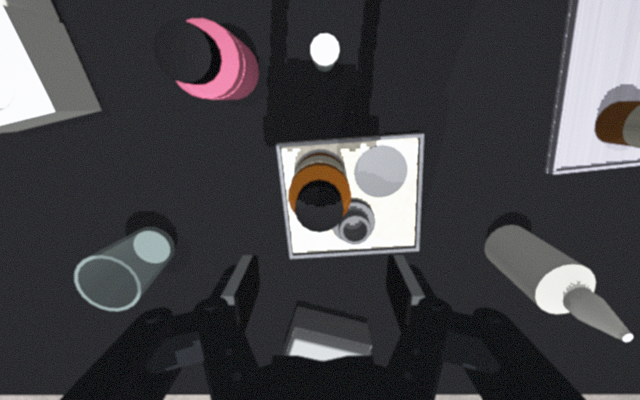

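Picture 5: the wide cap is at (320,208), within 2 mm of the prediction. The adapter top is at (354,228), and the tall bottle is standing in the tray.

Request:
step_arm([
  {"dx":0,"dy":0,"dz":-0.5,"rx":0,"ry":0,"rz":0,"gripper":80},
  {"dx":0,"dy":0,"dz":-1,"rx":0,"ry":0,"rz":0,"gripper":80},
  {"dx":0,"dy":0,"dz":-1,"rx":0,"ry":0,"rz":0,"gripper":80},
  {"dx":0,"dy":0,"dz":-1,"rx":0,"ry":0,"rz":0,"gripper":80},
  {"dx":0,"dy":0,"dz":-0.7,"rx":0,"ry":0,"rz":0,"gripper":80},
  {"dx":0,"dy":0,"dz":-0.3,"rx":0,"ry":0,"rz":0,"gripper":80},
  {"dx":0,"dy":0,"dz":0,"rx":0,"ry":0,"rz":0,"gripper":80},
  {"dx":0,"dy":0,"dz":0,"rx":0,"ry":0,"rz":0,"gripper":80},
])

```text
clock: 10.53
tcp_pos: [0.5733, 0.0017, 0.0985]
tcp_rot: [[-1.0, -0.001, -0.0], [-0.001, 1.0, 0.0], [0.0, 0.0, -1.0]]
ft_force: [0.1, -0.2, 0.4]
grip_width: 0.0684
```

Request:
step_arm([
  {"dx":0,"dy":0,"dz":0,"rx":0,"ry":0,"rz":0,"gripper":35},
  {"dx":0,"dy":0,"dz":0,"rx":0,"ry":0,"rz":0,"gripper":35},
  {"dx":0,"dy":0,"dz":0,"rx":0,"ry":0,"rz":0,"gripper":35},
  {"dx":0,"dy":0,"dz":0,"rx":0,"ry":0,"rz":0,"gripper":30},
  {"dx":0,"dy":0,"dz":0,"rx":0,"ry":0,"rz":0,"gripper":30},
  {"dx":0,"dy":0,"dz":0,"rx":0,"ry":0,"rz":0,"gripper":30},
])

```text
clock: 11.03
tcp_pos: [0.5747, 0.0007, 0.1007]
tcp_rot: [[-1.0, 0.0, 0.004], [0.0, 1.0, -0.001], [-0.004, -0.001, -1.0]]
ft_force: [0.0, -2.1, 5.8]
grip_width: 0.0409
```

Request:
step_arm([
  {"dx":0,"dy":0,"dz":0.3,"rx":0,"ry":0,"rz":0,"gripper":30},
  {"dx":0,"dy":0,"dz":0.8,"rx":0,"ry":0,"rz":0,"gripper":30},
  {"dx":0,"dy":0,"dz":0.8,"rx":0,"ry":0,"rz":0,"gripper":30},
  {"dx":0,"dy":0,"dz":0.5,"rx":0,"ry":0,"rz":0,"gripper":30},
  {"dx":-0.2,"dy":0.4,"dz":0,"rx":0,"ry":0,"rz":0,"gripper":30},
  {"dx":-0.3,"dy":0.8,"dz":0,"rx":0,"ry":0,"rz":0,"gripper":30},
  {"dx":-0.4,"dy":1,"dz":0,"rx":0,"ry":0,"rz":0,"gripper":30},
  {"dx":-0.5,"dy":1,"dz":0,"rx":0,"ry":0,"rz":0,"gripper":30},
])

```text
clock: 11.7
tcp_pos: [0.5368, 0.0823, 0.1571]
tcp_rot: [[-1.0, 0.001, -0.002], [0.001, 1.0, 0.001], [0.002, 0.001, -1.0]]
ft_force: [0.6, 0.4, -2.0]
grip_width: 0.0406
```

Request:
step_arm([
  {"dx":-0.5,"dy":1,"dz":0,"rx":0,"ry":0,"rz":0,"gripper":30},
  {"dx":-0.5,"dy":1,"dz":0,"rx":0,"ry":0,"rz":0,"gripper":30},
  {"dx":-0.5,"dy":1,"dz":0,"rx":0,"ry":0,"rz":0,"gripper":30},
  {"dx":-0.5,"dy":1,"dz":0,"rx":0,"ry":0,"rz":0,"gripper":30},
  {"dx":-0.5,"dy":1,"dz":0,"rx":0,"ry":0,"rz":0,"gripper":30},
  {"dx":-0.5,"dy":1,"dz":0,"rx":0,"ry":0,"rz":0,"gripper":30},
  {"dx":-0.5,"dy":1,"dz":0,"rx":0,"ry":0,"rz":0,"gripper":30},
  {"dx":-0.5,"dy":1,"dz":0,"rx":0,"ry":0,"rz":0,"gripper":30},
])

```text
clock: 12.37
tcp_pos: [0.4358, 0.2823, 0.1569]
tcp_rot: [[-1.0, -0.0, -0.003], [-0.0, 1.0, -0.001], [0.003, -0.001, -1.0]]
ft_force: [0.8, -0.6, -2.7]
grip_width: 0.0406
```

Request:
step_arm([
  {"dx":-0.3,"dy":0.9,"dz":0,"rx":0,"ry":0,"rz":0,"gripper":30},
  {"dx":-0.1,"dy":0.8,"dz":0,"rx":0,"ry":0,"rz":0,"gripper":30},
  {"dx":0,"dy":0.4,"dz":0,"rx":0,"ry":0,"rz":0,"gripper":30},
  {"dx":0,"dy":0.1,"dz":-0.3,"rx":0,"ry":0,"rz":0,"gripper":30},
  {"dx":0,"dy":0,"dz":-0.8,"rx":0,"ry":0,"rz":0,"gripper":30},
  {"dx":0,"dy":0,"dz":-0.7,"rx":0,"ry":0,"rz":0,"gripper":30},
  {"dx":0,"dy":0,"dz":-0.3,"rx":0,"ry":0,"rz":0,"gripper":30},
  {"dx":0,"dy":0,"dz":0,"rx":0,"ry":0,"rz":0,"gripper":30},
])

```text
clock: 13.03
tcp_pos: [0.4264, 0.3341, 0.1024]
tcp_rot: [[-1.0, 0.001, -0.006], [0.001, 1.0, -0.004], [0.006, -0.004, -1.0]]
ft_force: [-1.4, 0.1, -2.6]
grip_width: 0.0405
```

Request:
step_arm([
  {"dx":0,"dy":0,"dz":-0.1,"rx":0,"ry":0,"rz":0,"gripper":30},
  {"dx":0,"dy":0,"dz":-0.06,"rx":0,"ry":0,"rz":0,"gripper":30},
  {"dx":0,"dy":0,"dz":0,"rx":0,"ry":0,"rz":0,"gripper":30},
  {"dx":0,"dy":0,"dz":0,"rx":0,"ry":0,"rz":0,"gripper":30},
])

```text
clock: 13.37
tcp_pos: [0.4289, 0.3363, 0.103]
tcp_rot: [[-1.0, 0.0, 0.001], [0.0, 1.0, 0.001], [-0.001, 0.001, -1.0]]
ft_force: [-0.3, 0.4, -2.1]
grip_width: 0.0411
```

Request:
step_arm([
  {"dx":0,"dy":0,"dz":-0.14,"rx":0,"ry":0,"rz":0,"gripper":30},
  {"dx":0,"dy":0,"dz":-0.06,"rx":0,"ry":0,"rz":0,"gripper":30},
  {"dx":0,"dy":0,"dz":0,"rx":0,"ry":0,"rz":0,"gripper":30},
])

```text
clock: 13.62
tcp_pos: [0.4293, 0.3365, 0.0987]
tcp_rot: [[-1.0, -0.0, 0.002], [-0.0, 1.0, 0.001], [-0.002, 0.001, -1.0]]
ft_force: [-1.6, -1.5, 2.7]
grip_width: 0.0411
```

Request:
step_arm([
  {"dx":0,"dy":0,"dz":0,"rx":0,"ry":0,"rz":0,"gripper":75},
  {"dx":0,"dy":0,"dz":0,"rx":0,"ry":0,"rz":0,"gripper":75},
  {"dx":0,"dy":0,"dz":0,"rx":0,"ry":0,"rz":0,"gripper":75},
  {"dx":0,"dy":0,"dz":0,"rx":0,"ry":0,"rz":0,"gripper":75},
  {"dx":0,"dy":0,"dz":0.5,"rx":0,"ry":0,"rz":0,"gripper":75},
  {"dx":0,"dy":0,"dz":1,"rx":0,"ry":0,"rz":0,"gripper":75},
  {"dx":0,"dy":0,"dz":1,"rx":0,"ry":0,"rz":0,"gripper":75},
  {"dx":0,"dy":0,"dz":1,"rx":0,"ry":0,"rz":0,"gripper":75},
])

```text
clock: 14.28
tcp_pos: [0.4281, 0.336, 0.1862]
tcp_rot: [[-1.0, -0.0, -0.0], [-0.0, 1.0, -0.0], [0.0, -0.0, -1.0]]
ft_force: [0.9, -0.2, -0.4]
grip_width: 0.0637
```

Request:
step_arm([
  {"dx":0.3,"dy":-1,"dz":0,"rx":0,"ry":0,"rz":0,"gripper":75},
  {"dx":0.6,"dy":-1,"dz":0,"rx":0,"ry":0,"rz":0,"gripper":75},
  {"dx":0.6,"dy":-1,"dz":0,"rx":0,"ry":0,"rz":0,"gripper":75},
  {"dx":0.6,"dy":-1,"dz":0,"rx":0,"ry":0,"rz":0,"gripper":75},
  {"dx":0.6,"dy":-1,"dz":0,"rx":0,"ry":0,"rz":0,"gripper":75},
  {"dx":0.6,"dy":-1,"dz":0,"rx":0,"ry":0,"rz":0,"gripper":75},
  {"dx":0.6,"dy":-1,"dz":0,"rx":0,"ry":0,"rz":0,"gripper":75},
  {"dx":0.6,"dy":-1,"dz":0,"rx":0,"ry":0,"rz":0,"gripper":75},
])

```text
clock: 14.95
tcp_pos: [0.5415, 0.1348, 0.1857]
tcp_rot: [[-1.0, 0.0, 0.001], [0.0, 1.0, 0.0], [-0.001, 0.0, -1.0]]
ft_force: [0.5, 0.2, 0.8]
grip_width: 0.0642
```

Request:
step_arm([
  {"dx":0.6,"dy":-1,"dz":0,"rx":0,"ry":0,"rz":0,"gripper":75},
  {"dx":0.6,"dy":-1,"dz":0,"rx":0,"ry":0,"rz":0,"gripper":75},
  {"dx":0.6,"dy":-1,"dz":0,"rx":0,"ry":0,"rz":0,"gripper":75},
  {"dx":0.5,"dy":-0.7,"dz":0,"rx":0,"ry":0,"rz":0,"gripper":75},
  {"dx":0.5,"dy":-0.2,"dz":0,"rx":0,"ry":0,"rz":0,"gripper":75},
  {"dx":0.3,"dy":0,"dz":0,"rx":0,"ry":0,"rz":0,"gripper":75},
  {"dx":0,"dy":0,"dz":0,"rx":0,"ry":0,"rz":0,"gripper":75},
  {"dx":0,"dy":0,"dz":0,"rx":0,"ry":0,"rz":0,"gripper":75},
])

```text
clock: 15.62
tcp_pos: [0.6182, 0.0392, 0.1849]
tcp_rot: [[-1.0, -0.0, -0.0], [-0.0, 1.0, 0.0], [0.0, 0.0, -1.0]]
ft_force: [-1.1, 1.0, -0.9]
grip_width: 0.0644
```

```bash
python3 - <<'E'
from h import *
import json
M3=json.load(open('w3.json')); print('adapter w3',ray('wrist',354,228.5,.044,M3), 'tall spot',ray('wrist',381,170.5,.006,M3))
M=env.camera_model('wrist');s=env.read_state()
im=snap('wrist','w4'); t=snap('top','t4'); print(s['tcp_pos'],s['clock'])
json.dump({k:np.array(M[k]).tolist() for k in 'KRt'},open('w4.json','w'))
print('adapter exp px',proj('wrist',[.6255,.039,.044],M))
print([(d['confidence'],np.round(np.array(d['rect'])*[640,400,640,400])) for d in env.find_in('adapter','wrist')])
a=cv2.resize(im[120:320,200:460,::-1],None,fx=2,fy=2); b=cv2.resize(t[180:300,120:230,::-1],None,fx=400/120,fy=400/120)
c=np.hstack([a,b[:400,:270]]);cv2.imwrite('pics/c4.png',c)
E
```

```text
adapter w3 [0.62583213 0.03941318 0.044     ] tall spot [0.56569432 0.07415591 0.006     ]
[0.61822624 0.03916248 0.18487667] 15.6167
adapter exp px [321.11130505 198.53033998]
[(0.55, array([319., 194.,  50.,  54.]))]
```

View pics/c4.png

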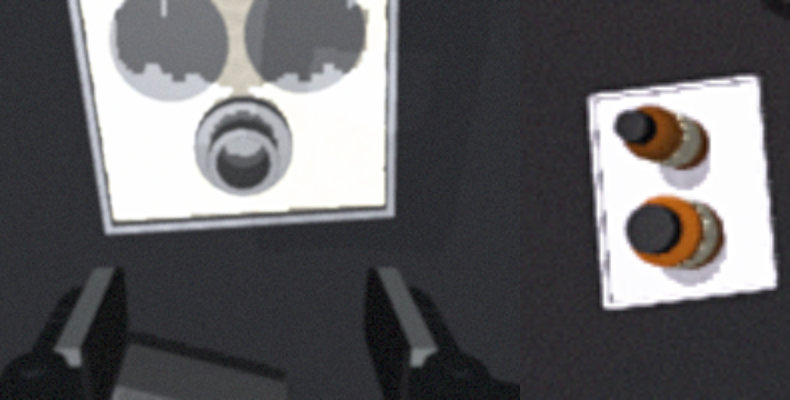

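Picture 6: both bottles stand in the tray, and the adapter's neck top is at full-image (321,200), as expected. I'll descend on the adapter.

Request:
step_arm([
  {"dx":0.33,"dy":0,"dz":-0.5,"rx":0,"ry":0,"rz":0,"gripper":70},
  {"dx":0,"dy":0,"dz":-1,"rx":0,"ry":0,"rz":0,"gripper":70},
  {"dx":0,"dy":0,"dz":-1,"rx":0,"ry":0,"rz":0,"gripper":70},
  {"dx":0,"dy":0,"dz":-1,"rx":0,"ry":0,"rz":0,"gripper":70},
  {"dx":0,"dy":0,"dz":-1,"rx":0,"ry":0,"rz":0,"gripper":70},
  {"dx":0,"dy":0,"dz":-1,"rx":0,"ry":0,"rz":0,"gripper":70},
  {"dx":0,"dy":0,"dz":-0.5,"rx":0,"ry":0,"rz":0,"gripper":70},
  {"dx":0,"dy":0,"dz":-0.2,"rx":0,"ry":0,"rz":0,"gripper":70},
])

```text
clock: 16.43
tcp_pos: [0.6242, 0.0392, 0.0268]
tcp_rot: [[-1.0, -0.001, -0.005], [-0.001, 1.0, 0.0], [0.005, 0.0, -1.0]]
ft_force: [0.6, -0.4, -0.3]
grip_width: 0.0595
```

Request:
step_arm([
  {"dx":0,"dy":0,"dz":0,"rx":0,"ry":0,"rz":0,"gripper":70},
  {"dx":0,"dy":0,"dz":0,"rx":0,"ry":0,"rz":0,"gripper":70},
])

```text
clock: 16.6
tcp_pos: [0.6273, 0.0388, 0.0309]
tcp_rot: [[-1.0, -0.0, 0.002], [-0.0, 1.0, -0.0], [-0.002, -0.0, -1.0]]
ft_force: [0.7, 0.4, 0.8]
grip_width: 0.0596
```

Request:
step_arm([
  {"dx":0,"dy":0,"dz":-0.18,"rx":0,"ry":0,"rz":0,"gripper":70},
  {"dx":0,"dy":0,"dz":0,"rx":0,"ry":0,"rz":0,"gripper":35},
  {"dx":0,"dy":0,"dz":0,"rx":0,"ry":0,"rz":0,"gripper":25},
  {"dx":0,"dy":0,"dz":0,"rx":0,"ry":0,"rz":0,"gripper":25},
  {"dx":0,"dy":0,"dz":0,"rx":0,"ry":0,"rz":0,"gripper":25},
  {"dx":0,"dy":0,"dz":0,"rx":0,"ry":0,"rz":0,"gripper":25},
  {"dx":0,"dy":0,"dz":0,"rx":0,"ry":0,"rz":0,"gripper":25},
], force=30)

```text
clock: 17.18
tcp_pos: [0.6274, 0.0386, 0.0264]
tcp_rot: [[-1.0, 0.0, 0.002], [0.0, 1.0, -0.0], [-0.002, -0.0, -1.0]]
ft_force: [-0.6, 0.3, 6.3]
grip_width: 0.0373
```

Request:
step_arm([
  {"dx":0,"dy":0,"dz":0.3,"rx":0,"ry":0,"rz":0,"gripper":25},
  {"dx":0,"dy":0,"dz":0.8,"rx":0,"ry":0,"rz":0,"gripper":25},
  {"dx":0,"dy":0,"dz":1,"rx":0,"ry":0,"rz":0,"gripper":25},
  {"dx":0,"dy":0,"dz":1,"rx":0,"ry":0,"rz":0,"gripper":25},
  {"dx":-0.2,"dy":-0.4,"dz":1,"rx":0,"ry":0,"rz":0,"gripper":25},
  {"dx":-0.4,"dy":-0.8,"dz":1,"rx":0,"ry":0,"rz":0,"gripper":25},
  {"dx":-0.5,"dy":-1,"dz":1,"rx":0,"ry":0,"rz":0,"gripper":25},
  {"dx":-0.5,"dy":-1,"dz":0.7,"rx":0,"ry":0,"rz":0,"gripper":25},
])

```text
clock: 17.85
tcp_pos: [0.5866, -0.0419, 0.1976]
tcp_rot: [[-1.0, -0.001, 0.002], [-0.001, 1.0, -0.001], [-0.002, -0.001, -1.0]]
ft_force: [1.3, 0.4, -0.3]
grip_width: 0.0375
```

Request:
step_arm([
  {"dx":-0.5,"dy":-1,"dz":0,"rx":0,"ry":0,"rz":0,"gripper":25},
  {"dx":-0.5,"dy":-1,"dz":0,"rx":0,"ry":0,"rz":0,"gripper":25},
  {"dx":-0.5,"dy":-1,"dz":0,"rx":0,"ry":0,"rz":0,"gripper":25},
  {"dx":-0.5,"dy":-1,"dz":0,"rx":0,"ry":0,"rz":0,"gripper":25},
  {"dx":-0.5,"dy":-1,"dz":0,"rx":0,"ry":0,"rz":0,"gripper":25},
  {"dx":-0.5,"dy":-1,"dz":0,"rx":0,"ry":0,"rz":0,"gripper":25},
  {"dx":-0.5,"dy":-1,"dz":0,"rx":0,"ry":0,"rz":0,"gripper":25},
  {"dx":-0.5,"dy":-1,"dz":0,"rx":0,"ry":0,"rz":0,"gripper":25},
])

```text
clock: 18.52
tcp_pos: [0.4854, -0.2423, 0.1948]
tcp_rot: [[-1.0, -0.0, -0.001], [-0.0, 1.0, 0.0], [0.001, 0.0, -1.0]]
ft_force: [0.8, -0.0, -0.2]
grip_width: 0.0372
```

Request:
step_arm([
  {"dx":-0.5,"dy":-1,"dz":0,"rx":0,"ry":0,"rz":0,"gripper":25},
  {"dx":-0.4,"dy":-1,"dz":0,"rx":0,"ry":0,"rz":0,"gripper":25},
  {"dx":-0.2,"dy":-0.7,"dz":0,"rx":0,"ry":0,"rz":0,"gripper":25},
  {"dx":0,"dy":-0.4,"dz":0,"rx":0,"ry":0,"rz":0,"gripper":25},
  {"dx":0,"dy":0,"dz":0,"rx":0,"ry":0,"rz":0,"gripper":25},
  {"dx":0,"dy":0,"dz":0,"rx":0,"ry":0,"rz":0,"gripper":25},
])

```text
clock: 19.02
tcp_pos: [0.4591, -0.3186, 0.1948]
tcp_rot: [[-1.0, 0.001, -0.0], [0.001, 1.0, 0.001], [0.0, 0.001, -1.0]]
ft_force: [0.2, 0.2, -1.9]
grip_width: 0.0372
```

```bash
python3 - <<'E'
from h import *
import json
M=env.camera_model('wrist');s=env.read_state()
im=snap('wrist','w5'); print(s['tcp_pos'],s['clock'])
json.dump({k:np.array(M[k]).tolist() for k in 'KRt'},open('w5.json','w'))
print('well exp px',proj('wrist',[.463,-.318,.062],M))
E
```

```text
[ 0.45907646 -0.3186092   0.19482673] 19.0167
well exp px [321.73737559 197.82656465]
```

View pics/w5.png

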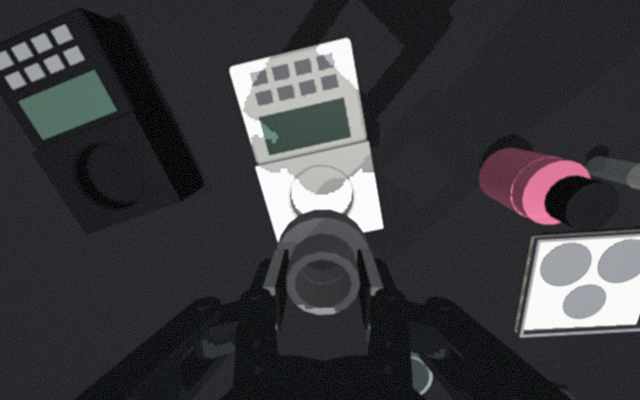

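Picture 7: the white photometer's well rim spans columns 290–354 with its top at row 165. The held adapter hides its lower part. I'll overlay the predicted rim to check the centre.

```bash
python3 - <<'E'
from h import *
import json
M=json.load(open('w5.json')); im=cv2.imread('pics/w5.png')
x0,y0,f=230,30,4
c=cv2.resize(im[y0:235,x0:395],None,fx=f,fy=f,interpolation=cv2.INTER_CUBIC)[:,:]
a=np.linspace(0,2*np.pi,60)
P=np.array([proj('wrist',[.463+.032*np.cos(t),-.318+.032*np.sin(t),.062],M) for t in a])
c=c[300:]
cv2.polylines(c,[np.int32((P-[x0,y0]+.5)*f-[0,300])],True,(0,0,255),1)
cv2.imwrite('pics/c5.png',c)
E
```

```text
(no output)
```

View pics/c5.png

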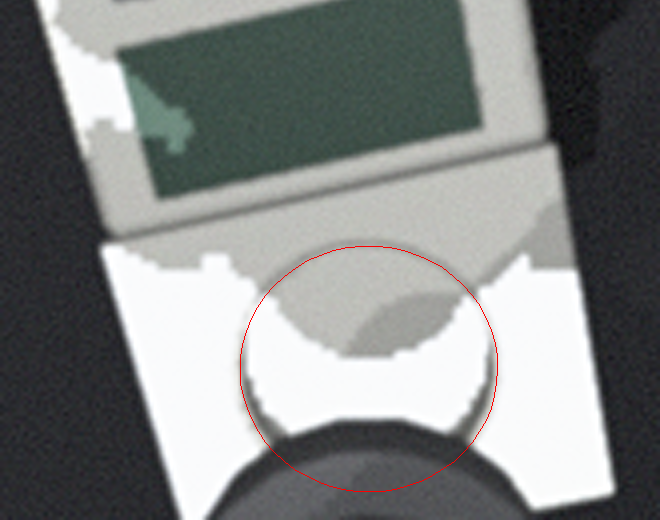

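The overlaid rim at (0.463, -0.318) matches to about 1 mm (picture 8). I'll lower the adapter to just above the well.

Request:
step_arm([
  {"dx":0.14,"dy":0,"dz":-0.5,"rx":0,"ry":0,"rz":0,"gripper":25},
  {"dx":0,"dy":0,"dz":-1,"rx":0,"ry":0,"rz":0,"gripper":25},
  {"dx":0,"dy":0,"dz":-1,"rx":0,"ry":0,"rz":0,"gripper":25},
  {"dx":0,"dy":0,"dz":-1,"rx":0,"ry":0,"rz":0,"gripper":25},
  {"dx":0,"dy":0,"dz":-0.6,"rx":0,"ry":0,"rz":0,"gripper":25},
  {"dx":0,"dy":0,"dz":-0.1,"rx":0,"ry":0,"rz":0,"gripper":25},
  {"dx":0,"dy":0,"dz":0,"rx":0,"ry":0,"rz":0,"gripper":25},
  {"dx":0,"dy":0,"dz":0,"rx":0,"ry":0,"rz":0,"gripper":25},
])

```text
clock: 19.73
tcp_pos: [0.4633, -0.3186, 0.0906]
tcp_rot: [[-1.0, -0.001, 0.001], [-0.001, 1.0, -0.0], [-0.001, -0.0, -1.0]]
ft_force: [0.7, -0.9, -0.2]
grip_width: 0.0373
```

Request:
step_arm([
  {"dx":0,"dy":0,"dz":-0.3,"rx":0,"ry":0,"rz":0,"gripper":25},
  {"dx":0,"dy":0,"dz":-0.3,"rx":0,"ry":0,"rz":0,"gripper":25},
  {"dx":0,"dy":0,"dz":-0.2,"rx":0,"ry":0,"rz":0,"gripper":25},
  {"dx":0,"dy":0,"dz":-0.12,"rx":0,"ry":0,"rz":0,"gripper":25},
  {"dx":0,"dy":0,"dz":0,"rx":0,"ry":0,"rz":0,"gripper":25},
  {"dx":0,"dy":0,"dz":0,"rx":0,"ry":0,"rz":0,"gripper":25},
])

```text
clock: 20.23
tcp_pos: [0.4625, -0.3189, 0.0669]
tcp_rot: [[-1.0, 0.0, 0.0], [0.0, 1.0, 0.0], [-0.0, 0.0, -1.0]]
ft_force: [0.4, 0.1, -0.9]
grip_width: 0.0374
```

Request:
step_arm([
  {"dx":0,"dy":0,"dz":-0.05,"rx":0,"ry":0,"rz":0,"gripper":25},
  {"dx":0,"dy":0,"dz":0,"rx":0,"ry":0,"rz":0,"gripper":25},
  {"dx":0,"dy":0,"dz":0,"rx":0,"ry":0,"rz":0,"gripper":25},
])

```text
clock: 20.48
tcp_pos: [0.4627, -0.3191, 0.0664]
tcp_rot: [[-1.0, 0.0, 0.0], [0.0, 1.0, -0.0], [-0.0, -0.0, -1.0]]
ft_force: [-0.6, -0.2, 3.7]
grip_width: 0.0375
```

Request:
step_arm([
  {"dx":0,"dy":0,"dz":0,"rx":0,"ry":0,"rz":0,"gripper":65},
  {"dx":0,"dy":0,"dz":0,"rx":0,"ry":0,"rz":0,"gripper":65},
  {"dx":0,"dy":0,"dz":0,"rx":0,"ry":0,"rz":0,"gripper":65},
  {"dx":0,"dy":0,"dz":0,"rx":0,"ry":0,"rz":0,"gripper":65},
  {"dx":0,"dy":0,"dz":0.5,"rx":0,"ry":0,"rz":0,"gripper":65},
  {"dx":0,"dy":0,"dz":1,"rx":0,"ry":0,"rz":0,"gripper":65},
  {"dx":0,"dy":0,"dz":1,"rx":0,"ry":0,"rz":0,"gripper":65},
  {"dx":0,"dy":0,"dz":1,"rx":0,"ry":0,"rz":0,"gripper":65},
])

```text
clock: 21.15
tcp_pos: [0.4624, -0.3187, 0.1549]
tcp_rot: [[-1.0, 0.0, -0.0], [0.0, 1.0, 0.0], [0.0, 0.0, -1.0]]
ft_force: [0.1, 0.2, 0.8]
grip_width: 0.0555
```

Request:
step_arm([
  {"dx":0,"dy":0,"dz":1,"rx":0,"ry":0,"rz":0,"gripper":65},
  {"dx":0,"dy":0,"dz":0.5,"rx":0,"ry":0,"rz":0,"gripper":65},
  {"dx":0,"dy":0,"dz":0,"rx":0,"ry":0,"rz":0,"gripper":65},
  {"dx":0,"dy":0,"dz":0,"rx":0,"ry":0,"rz":0,"gripper":65},
])

```text
clock: 21.48
tcp_pos: [0.4627, -0.319, 0.1914]
tcp_rot: [[-1.0, 0.0, 0.001], [0.0, 1.0, -0.001], [-0.001, -0.001, -1.0]]
ft_force: [-0.2, 0.2, -0.9]
grip_width: 0.0554
```

```bash
python3 - <<'E'
from h import *
M=env.camera_model('wrist');s=env.read_state()
im=snap('wrist','w6'); print(s['tcp_pos'],s['clock'])
x0,y0,f=230,100,4
c=cv2.resize(im[y0:250,x0:420,::-1],None,fx=f,fy=f,interpolation=cv2.INTER_CUBIC)
a=np.linspace(0,2*np.pi,60)
for (x,y,z,r,col) in[(.463,-.318,.062,.032,(0,0,255)),(.463,-.318,.084,.019,(0,255,0))]:
    P=np.array([proj('wrist',[x+r*np.cos(t),y+r*np.sin(t),z],M) for t in a])
    cv2.polylines(c,[np.int32((P-[x0,y0]+.5)*f)],True,col,1)
cv2.imwrite('pics/c6.png',c)
E
```

```text
[ 0.46271504 -0.31903693  0.19139674] 21.4833
```

View pics/c6.png

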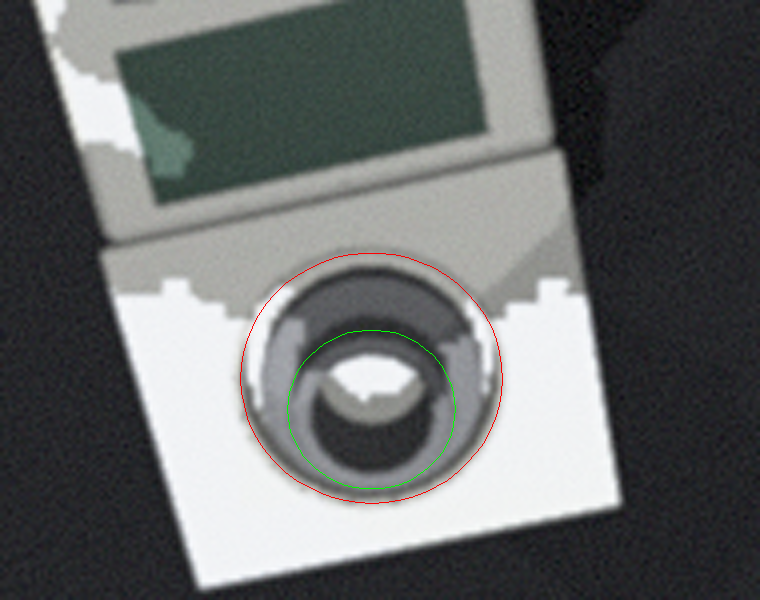

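Picture 9: the adapter sits in the well and its neck coincides with the prediction at (0.463, -0.318). Next is the vial.

Request:
step_arm([
  {"dx":0,"dy":0.5,"dz":0,"rx":0,"ry":0,"rz":0,"gripper":60},
  {"dx":-0.1,"dy":1,"dz":0,"rx":0,"ry":0,"rz":0,"gripper":60},
  {"dx":-0.1,"dy":1,"dz":0,"rx":0,"ry":0,"rz":0,"gripper":60},
  {"dx":-0.1,"dy":1,"dz":0,"rx":0,"ry":0,"rz":0,"gripper":60},
  {"dx":-0.1,"dy":1,"dz":0,"rx":0,"ry":0,"rz":0,"gripper":60},
  {"dx":-0.1,"dy":1,"dz":0,"rx":0,"ry":0,"rz":0,"gripper":60},
  {"dx":-0.1,"dy":1,"dz":0,"rx":0,"ry":0,"rz":0,"gripper":60},
  {"dx":-0.1,"dy":1,"dz":0,"rx":0,"ry":0,"rz":0,"gripper":60},
])

```text
clock: 22.2
tcp_pos: [0.4435, -0.1291, 0.1885]
tcp_rot: [[-1.0, 0.0, -0.004], [0.0, 1.0, 0.002], [0.004, 0.002, -1.0]]
ft_force: [0.2, 0.2, 1.0]
grip_width: 0.0513
```

Request:
step_arm([
  {"dx":-0.1,"dy":1,"dz":0,"rx":0,"ry":0,"rz":0,"gripper":60},
  {"dx":0,"dy":1,"dz":0,"rx":0,"ry":0,"rz":0,"gripper":60},
  {"dx":0,"dy":1,"dz":0,"rx":0,"ry":0,"rz":0,"gripper":60},
  {"dx":0,"dy":1,"dz":0,"rx":0,"ry":0,"rz":0,"gripper":60},
  {"dx":0,"dy":0.9,"dz":0,"rx":0,"ry":0,"rz":0,"gripper":60},
  {"dx":0,"dy":0.5,"dz":0,"rx":0,"ry":0,"rz":0,"gripper":60},
  {"dx":0,"dy":0,"dz":0,"rx":0,"ry":0,"rz":0,"gripper":60},
  {"dx":0,"dy":0,"dz":0,"rx":0,"ry":0,"rz":0,"gripper":60},
])

```text
clock: 22.87
tcp_pos: [0.4414, 0.0045, 0.1891]
tcp_rot: [[-1.0, -0.002, -0.003], [-0.002, 1.0, 0.0], [0.003, 0.0, -1.0]]
ft_force: [0.2, -0.7, -0.3]
grip_width: 0.051
```

```bash
python3 - <<'E'
from h import *
M=env.camera_model('wrist');s=env.read_state()
im=snap('wrist','w7'); print(s['tcp_pos'],s['clock'])
ds=[(d['confidence'],np.round(np.array(d['rect'])*[640,400,640,400])) for d in env.find_in('vial','wrist')]; print(ds)
x0,y0,f=240,140,5
c=cv2.resize(im[y0:250,x0:400,::-1],None,fx=f,fy=f,interpolation=cv2.INTER_CUBIC)
a=np.linspace(0,2*np.pi,60)
P=np.array([proj('wrist',[.442+.013*np.cos(t),.004+.013*np.sin(t),.066],M) for t in a])
cv2.polylines(c,[np.int32((P-[x0,y0]+.5)*f)],True,(0,0,255),1)
cv2.imwrite('pics/c7.png',c); print(proj('wrist',[.442,.004,.066],M))
E
```

```text
[0.44137195 0.00446238 0.18913124] 22.8667
[(0.82, array([319., 193.,  29.,  41.]))]
[320.73167666 197.94670288]
```

View pics/c7.png

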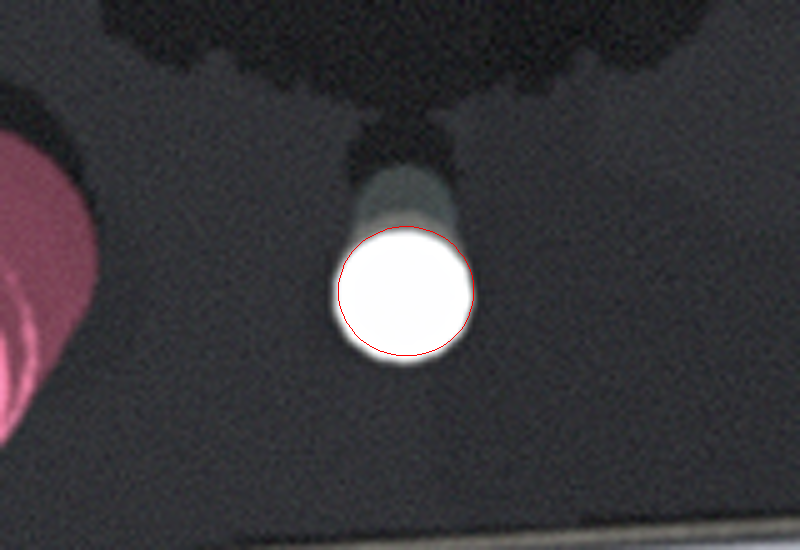

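Picture 10: the vial cap matches (0.443, 0.0035) within about 1 mm.

Request:
step_arm([
  {"dx":0.06,"dy":-0.04,"dz":-0.5,"rx":0,"ry":0,"rz":0,"gripper":60},
  {"dx":0,"dy":0,"dz":-1,"rx":0,"ry":0,"rz":0,"gripper":60},
  {"dx":0,"dy":0,"dz":-1,"rx":0,"ry":0,"rz":0,"gripper":60},
  {"dx":0,"dy":0,"dz":-1,"rx":0,"ry":0,"rz":0,"gripper":60},
  {"dx":0,"dy":0,"dz":-1,"rx":0,"ry":0,"rz":0,"gripper":60},
  {"dx":0,"dy":0,"dz":-0.7,"rx":0,"ry":0,"rz":0,"gripper":60},
  {"dx":0,"dy":0,"dz":-0.6,"rx":0,"ry":0,"rz":0,"gripper":60},
  {"dx":0,"dy":0,"dz":0,"rx":0,"ry":0,"rz":0,"gripper":60},
])

```text
clock: 23.63
tcp_pos: [0.4409, 0.002, 0.042]
tcp_rot: [[-1.0, 0.002, -0.008], [0.002, 1.0, 0.001], [0.008, 0.001, -1.0]]
ft_force: [-1.0, 0.3, -0.6]
grip_width: 0.0513
```

Request:
step_arm([
  {"dx":0,"dy":0,"dz":0,"rx":0,"ry":0,"rz":0,"gripper":60},
  {"dx":0,"dy":0,"dz":0,"rx":0,"ry":0,"rz":0,"gripper":60},
])

```text
clock: 23.8
tcp_pos: [0.4447, 0.002, 0.0467]
tcp_rot: [[-1.0, 0.001, 0.001], [0.001, 1.0, -0.0], [-0.001, -0.0, -1.0]]
ft_force: [0.8, 0.3, 1.0]
grip_width: 0.051
```

Request:
step_arm([
  {"dx":-0.06,"dy":0.06,"dz":-0.2,"rx":0,"ry":0,"rz":0,"gripper":60},
  {"dx":0,"dy":0,"dz":0,"rx":0,"ry":0,"rz":0,"gripper":25},
  {"dx":0,"dy":0,"dz":0,"rx":0,"ry":0,"rz":0,"gripper":15},
  {"dx":0,"dy":0,"dz":0,"rx":0,"ry":0,"rz":0,"gripper":15},
  {"dx":0,"dy":0,"dz":0,"rx":0,"ry":0,"rz":0,"gripper":15},
  {"dx":0,"dy":0,"dz":0,"rx":0,"ry":0,"rz":0,"gripper":15},
  {"dx":0,"dy":0,"dz":0,"rx":0,"ry":0,"rz":0,"gripper":15},
])

```text
clock: 24.38
tcp_pos: [0.443, 0.0041, 0.0414]
tcp_rot: [[-1.0, -0.0, 0.001], [-0.0, 1.0, -0.0], [-0.001, -0.0, -1.0]]
ft_force: [-0.5, -1.0, 2.6]
grip_width: 0.0247
```

Request:
step_arm([
  {"dx":0,"dy":0,"dz":0.5,"rx":0,"ry":0,"rz":0,"gripper":15},
  {"dx":0,"dy":0,"dz":1,"rx":0,"ry":0,"rz":0,"gripper":15},
  {"dx":0,"dy":0,"dz":1,"rx":0,"ry":0,"rz":0,"gripper":15},
  {"dx":0,"dy":0,"dz":1,"rx":0,"ry":0,"rz":0,"gripper":15},
  {"dx":0,"dy":0,"dz":1,"rx":0,"ry":0,"rz":0,"gripper":15},
  {"dx":0,"dy":0,"dz":1,"rx":0,"ry":0,"rz":0,"gripper":15},
  {"dx":0,"dy":-0.4,"dz":0.9,"rx":0,"ry":0,"rz":0,"gripper":15},
  {"dx":0,"dy":-0.9,"dz":0,"rx":0,"ry":0,"rz":0,"gripper":15},
])

```text
clock: 25.05
tcp_pos: [0.4452, -0.0278, 0.2064]
tcp_rot: [[-1.0, -0.003, 0.009], [-0.003, 1.0, -0.001], [-0.009, -0.001, -1.0]]
ft_force: [-0.2, -0.3, 0.2]
grip_width: 0.0248
```

Request:
step_arm([
  {"dx":0.1,"dy":-1,"dz":0,"rx":0,"ry":0,"rz":0,"gripper":15},
  {"dx":0.1,"dy":-1,"dz":0,"rx":0,"ry":0,"rz":0,"gripper":15},
  {"dx":0.1,"dy":-1,"dz":0,"rx":0,"ry":0,"rz":0,"gripper":15},
  {"dx":0.1,"dy":-1,"dz":0,"rx":0,"ry":0,"rz":0,"gripper":15},
  {"dx":0.1,"dy":-1,"dz":0,"rx":0,"ry":0,"rz":0,"gripper":15},
  {"dx":0.1,"dy":-1,"dz":0,"rx":0,"ry":0,"rz":0,"gripper":15},
  {"dx":0.1,"dy":-1,"dz":0,"rx":0,"ry":0,"rz":0,"gripper":15},
  {"dx":0.08,"dy":-1,"dz":0,"rx":0,"ry":0,"rz":0,"gripper":15},
])

```text
clock: 25.72
tcp_pos: [0.4618, -0.2295, 0.2003]
tcp_rot: [[-1.0, 0.0, -0.0], [0.0, 1.0, 0.001], [0.0, 0.001, -1.0]]
ft_force: [0.1, -0.1, -0.4]
grip_width: 0.025
```

Request:
step_arm([
  {"dx":0,"dy":-1,"dz":0,"rx":0,"ry":0,"rz":0,"gripper":15},
  {"dx":0,"dy":-1,"dz":0,"rx":0,"ry":0,"rz":0,"gripper":15},
  {"dx":0,"dy":-0.9,"dz":0,"rx":0,"ry":0,"rz":0,"gripper":15},
  {"dx":0,"dy":-0.5,"dz":0,"rx":0,"ry":0,"rz":0,"gripper":15},
  {"dx":0,"dy":-0.2,"dz":0,"rx":0,"ry":0,"rz":0,"gripper":15},
  {"dx":0,"dy":0,"dz":0,"rx":0,"ry":0,"rz":0,"gripper":15},
  {"dx":0,"dy":0,"dz":0,"rx":0,"ry":0,"rz":0,"gripper":15},
])

```text
clock: 26.3
tcp_pos: [0.462, -0.3176, 0.2005]
tcp_rot: [[-1.0, -0.0, -0.0], [-0.0, 1.0, 0.001], [0.0, 0.001, -1.0]]
ft_force: [0.1, 1.2, 0.1]
grip_width: 0.0251
```

Request:
step_arm([
  {"dx":0.02,"dy":-0.04,"dz":-0.4,"rx":0,"ry":0,"rz":0,"gripper":15},
  {"dx":0,"dy":0,"dz":-0.8,"rx":0,"ry":0,"rz":0,"gripper":15},
  {"dx":0,"dy":0,"dz":-0.8,"rx":0,"ry":0,"rz":0,"gripper":15},
  {"dx":0,"dy":0,"dz":-0.5,"rx":0,"ry":0,"rz":0,"gripper":15},
  {"dx":0,"dy":0,"dz":-0.1,"rx":0,"ry":0,"rz":0,"gripper":15},
  {"dx":0,"dy":0,"dz":0,"rx":0,"ry":0,"rz":0,"gripper":15},
  {"dx":0,"dy":0,"dz":0,"rx":0,"ry":0,"rz":0,"gripper":15},
  {"dx":0,"dy":0,"dz":0,"rx":0,"ry":0,"rz":0,"gripper":15},
])

```text
clock: 26.97
tcp_pos: [0.4633, -0.3198, 0.1373]
tcp_rot: [[-1.0, -0.0, 0.002], [-0.0, 1.0, -0.002], [-0.002, -0.002, -1.0]]
ft_force: [-0.0, -0.1, -0.2]
grip_width: 0.0247
```

```bash
python3 - <<'E'
from h import *
M=env.camera_model('wrist');s=env.read_state()
im=snap('wrist','w8'); print(s['tcp_pos'],s['clock'])
x0,y0,f=220,130,4
c=cv2.resize(im[y0:270,x0:420,::-1],None,fx=f,fy=f,interpolation=cv2.INTER_CUBIC)
a=np.linspace(0,2*np.pi,60)
x,y,z=s['tcp_pos']
for (x,y,z,r,col) in[(.4627,-.319,.084,.014,(0,255,0)),(x,y,z-.0414,.0115,(0,0,255))]:
    P=np.array([proj('wrist',[x+r*np.cos(t),y+r*np.sin(t),z],M) for t in a])
    cv2.polylines(c,[np.int32((P-[x0,y0]+.5)*f)],True,col,1)
cv2.imwrite('pics/c8.png',c)
E
```

```text
[ 0.46333433 -0.31981519  0.13729313] 26.9667
```

View pics/c8.png

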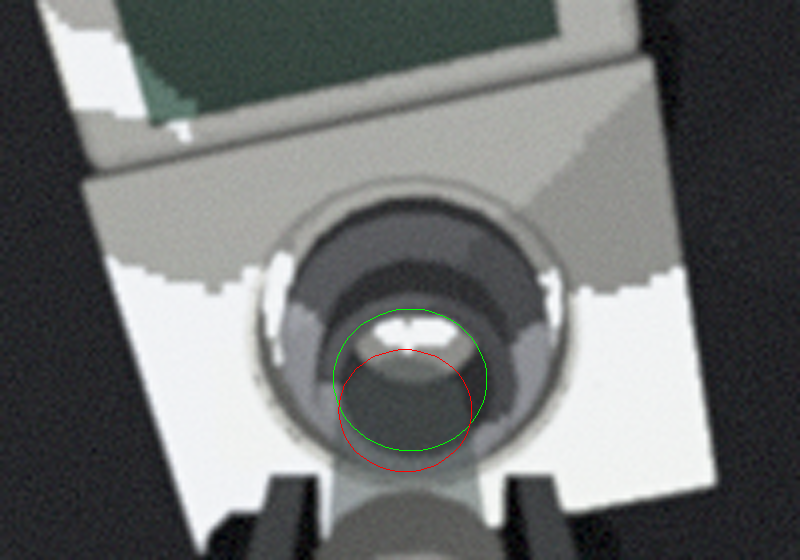

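Picture 11: the vial bottom (red, centre about column 405 in the crop) lies roughly 1 mm left of the bore centre (about 413). I'll shift it +1.2 mm in y and lower gently.

Request:
step_arm([
  {"dx":-0.02,"dy":0.05,"dz":0,"rx":0,"ry":0,"rz":0,"gripper":15},
  {"dx":0,"dy":0,"dz":-0.2,"rx":0,"ry":0,"rz":0,"gripper":15},
  {"dx":0,"dy":0,"dz":-0.2,"rx":0,"ry":0,"rz":0,"gripper":15},
  {"dx":0,"dy":0,"dz":-0.2,"rx":0,"ry":0,"rz":0,"gripper":15},
  {"dx":0,"dy":0,"dz":-0.2,"rx":0,"ry":0,"rz":0,"gripper":15},
  {"dx":0,"dy":0,"dz":0,"rx":0,"ry":0,"rz":0,"gripper":15},
  {"dx":0,"dy":0,"dz":0,"rx":0,"ry":0,"rz":0,"gripper":15},
])

```text
clock: 27.6
tcp_pos: [0.4617, -0.3178, 0.115]
tcp_rot: [[-1.0, 0.0, -0.001], [0.0, 1.0, 0.001], [0.001, 0.001, -1.0]]
ft_force: [-0.1, -0.9, -0.0]
grip_width: 0.025
```

Request:
step_arm([
  {"dx":0,"dy":0,"dz":-0.3,"rx":0,"ry":0,"rz":0,"gripper":15},
  {"dx":0,"dy":0,"dz":-0.3,"rx":0,"ry":0,"rz":0,"gripper":15},
  {"dx":0,"dy":0,"dz":-0.3,"rx":0,"ry":0,"rz":0,"gripper":15},
  {"dx":0,"dy":0,"dz":-0.15,"rx":0,"ry":0,"rz":0,"gripper":15},
  {"dx":0,"dy":0,"dz":0,"rx":0,"ry":0,"rz":0,"gripper":15},
  {"dx":0,"dy":0,"dz":0,"rx":0,"ry":0,"rz":0,"gripper":15},
])

```text
clock: 28.1
tcp_pos: [0.4618, -0.3179, 0.089]
tcp_rot: [[-1.0, 0.0, -0.001], [0.0, 1.0, 0.001], [0.001, 0.001, -1.0]]
ft_force: [0.7, 0.1, -0.3]
grip_width: 0.025
```

Request:
step_arm([
  {"dx":0,"dy":0,"dz":-0.07,"rx":0,"ry":0,"rz":0,"gripper":15},
  {"dx":0,"dy":0,"dz":0,"rx":0,"ry":0,"rz":0,"gripper":15},
  {"dx":0,"dy":0,"dz":0,"rx":0,"ry":0,"rz":0,"gripper":15},
])

```text
clock: 28.35
tcp_pos: [0.4621, -0.3182, 0.088]
tcp_rot: [[-1.0, 0.0, 0.0], [0.0, 1.0, -0.0], [-0.0, -0.0, -1.0]]
ft_force: [0.9, -1.4, -1.5]
grip_width: 0.0249
```

Request:
step_arm([
  {"dx":0,"dy":0,"dz":0,"rx":0,"ry":0,"rz":0,"gripper":50},
  {"dx":0,"dy":0,"dz":0,"rx":0,"ry":0,"rz":0,"gripper":50},
  {"dx":0,"dy":0,"dz":0,"rx":0,"ry":0,"rz":0,"gripper":50},
  {"dx":0,"dy":0,"dz":0,"rx":0,"ry":0,"rz":0,"gripper":50},
  {"dx":0,"dy":0,"dz":0.5,"rx":0,"ry":0,"rz":0,"gripper":50},
  {"dx":0,"dy":0,"dz":1,"rx":0,"ry":0,"rz":0,"gripper":50},
  {"dx":0,"dy":0,"dz":1,"rx":0,"ry":0,"rz":0,"gripper":50},
  {"dx":0,"dy":0,"dz":1,"rx":0,"ry":0,"rz":0,"gripper":50},
])

```text
clock: 29.02
tcp_pos: [0.4619, -0.318, 0.1771]
tcp_rot: [[-1.0, 0.0, -0.0], [0.0, 1.0, 0.0], [0.0, 0.0, -1.0]]
ft_force: [0.2, -0.3, 0.4]
grip_width: 0.0428
```

Request:
step_arm([
  {"dx":0,"dy":0,"dz":1,"rx":0,"ry":0,"rz":0,"gripper":50},
  {"dx":0,"dy":0,"dz":0.4,"rx":0,"ry":0,"rz":0,"gripper":50},
  {"dx":0,"dy":0,"dz":0,"rx":0,"ry":0,"rz":0,"gripper":50},
  {"dx":0,"dy":0,"dz":0,"rx":0,"ry":0,"rz":0,"gripper":50},
])

```text
clock: 29.35
tcp_pos: [0.4621, -0.3182, 0.2106]
tcp_rot: [[-1.0, 0.0, 0.001], [0.0, 1.0, -0.001], [-0.001, -0.001, -1.0]]
ft_force: [0.4, -0.2, -1.0]
grip_width: 0.0426
```

```bash
python3 - <<'E'
from h import *
M=env.camera_model('wrist');s=env.read_state()
im=snap('wrist','w9'); print(s['tcp_pos'],s['clock'])
x0,y0,f=230,100,4
c=cv2.resize(im[y0:250,x0:420,::-1],None,fx=f,fy=f,interpolation=cv2.INTER_CUBIC)
a=np.linspace(0,2*np.pi,60)
for (x,y,z,r,col) in[(.4627,-.3185,.112,.013,(0,0,255)),(.4627,-.3185,.084,.019,(0,255,0))]:
    P=np.array([proj('wrist',[x+r*np.cos(t),y+r*np.sin(t),z],M) for t in a])
    cv2.polylines(c,[np.int32((P-[x0,y0]+.5)*f)],True,col,1)
cv2.imwrite('pics/c9.png',c)
E
```

```text
[ 0.46206285 -0.31817945  0.21059399] 29.35
```

View pics/c9.png

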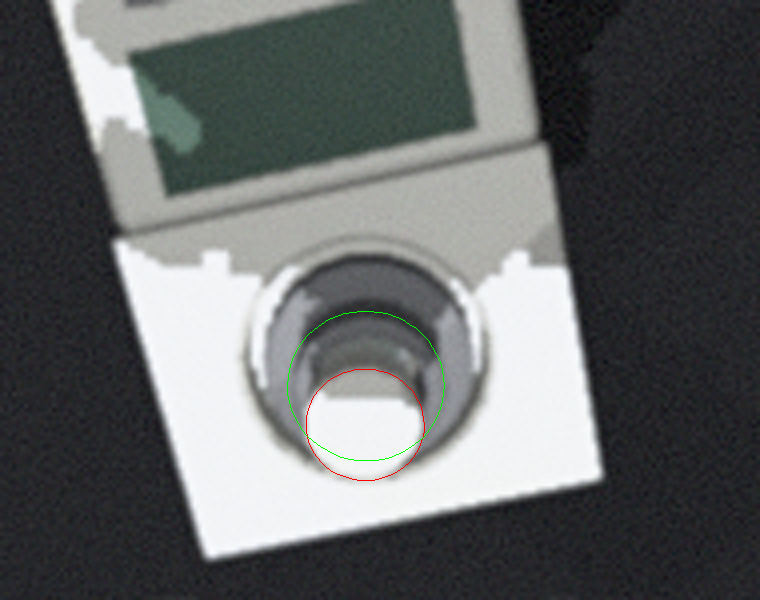

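Picture 12: the vial cap sits at the predicted position and height, so it is down in the bore. I'll go back for the wide bottle.

Request:
step_arm([
  {"dx":0,"dy":0.5,"dz":0,"rx":0,"ry":0,"rz":0,"gripper":80},
  {"dx":-0.1,"dy":1,"dz":0,"rx":0,"ry":0,"rz":0,"gripper":80},
  {"dx":-0.1,"dy":1,"dz":0,"rx":0,"ry":0,"rz":0,"gripper":80},
  {"dx":-0.1,"dy":1,"dz":0,"rx":0,"ry":0,"rz":0,"gripper":80},
  {"dx":-0.1,"dy":1,"dz":0,"rx":0,"ry":0,"rz":0,"gripper":80},
  {"dx":-0.1,"dy":1,"dz":0,"rx":0,"ry":0,"rz":0,"gripper":80},
  {"dx":-0.1,"dy":1,"dz":0,"rx":0,"ry":0,"rz":0,"gripper":80},
  {"dx":-0.1,"dy":1,"dz":0,"rx":0,"ry":0,"rz":0,"gripper":80},
])

```text
clock: 30.07
tcp_pos: [0.443, -0.1284, 0.2081]
tcp_rot: [[-1.0, 0.0, -0.003], [0.0, 1.0, 0.002], [0.003, 0.002, -1.0]]
ft_force: [0.1, -0.0, -0.1]
grip_width: 0.0683
```

Request:
step_arm([
  {"dx":-0.1,"dy":1,"dz":0,"rx":0,"ry":0,"rz":0,"gripper":80},
  {"dx":-0.1,"dy":1,"dz":0,"rx":0,"ry":0,"rz":0,"gripper":80},
  {"dx":-0.1,"dy":1,"dz":0,"rx":0,"ry":0,"rz":0,"gripper":80},
  {"dx":-0.1,"dy":1,"dz":0,"rx":0,"ry":0,"rz":0,"gripper":80},
  {"dx":-0.1,"dy":1,"dz":0,"rx":0,"ry":0,"rz":0,"gripper":80},
  {"dx":-0.1,"dy":1,"dz":0,"rx":0,"ry":0,"rz":0,"gripper":80},
  {"dx":0,"dy":1,"dz":0,"rx":0,"ry":0,"rz":0,"gripper":80},
  {"dx":0,"dy":1,"dz":0,"rx":0,"ry":0,"rz":0,"gripper":80},
])

```text
clock: 30.73
tcp_pos: [0.4277, 0.0711, 0.2082]
tcp_rot: [[-1.0, -0.0, -0.003], [-0.0, 1.0, 0.0], [0.003, 0.0, -1.0]]
ft_force: [1.6, 0.2, -0.5]
grip_width: 0.0684
```

Request:
step_arm([
  {"dx":0,"dy":1,"dz":0,"rx":0,"ry":0,"rz":0,"gripper":80},
  {"dx":0,"dy":1,"dz":0,"rx":0,"ry":0,"rz":0,"gripper":80},
  {"dx":0,"dy":1,"dz":0,"rx":0,"ry":0,"rz":0,"gripper":80},
  {"dx":0,"dy":1,"dz":0,"rx":0,"ry":0,"rz":0,"gripper":80},
  {"dx":0,"dy":1,"dz":0,"rx":0,"ry":0,"rz":0,"gripper":80},
  {"dx":0,"dy":1,"dz":0,"rx":0,"ry":0,"rz":0,"gripper":80},
  {"dx":0,"dy":1,"dz":0,"rx":0,"ry":0,"rz":0,"gripper":80},
  {"dx":0,"dy":1,"dz":0,"rx":0,"ry":0,"rz":0,"gripper":80},
])

```text
clock: 31.4
tcp_pos: [0.4276, 0.2706, 0.2081]
tcp_rot: [[-1.0, -0.0, -0.004], [-0.0, 1.0, -0.001], [0.004, -0.001, -1.0]]
ft_force: [0.1, -0.3, 0.3]
grip_width: 0.0684
```

Request:
step_arm([
  {"dx":0,"dy":1,"dz":0,"rx":0,"ry":0,"rz":0,"gripper":80},
  {"dx":0,"dy":0.9,"dz":0,"rx":0,"ry":0,"rz":0,"gripper":80},
  {"dx":0,"dy":0.5,"dz":0,"rx":0,"ry":0,"rz":0,"gripper":80},
  {"dx":0,"dy":0.2,"dz":0,"rx":0,"ry":0,"rz":0,"gripper":80},
  {"dx":0,"dy":0,"dz":0,"rx":0,"ry":0,"rz":0,"gripper":80},
  {"dx":0,"dy":0,"dz":0,"rx":0,"ry":0,"rz":0,"gripper":80},
])

```text
clock: 31.9
tcp_pos: [0.4291, 0.3337, 0.2095]
tcp_rot: [[-1.0, 0.0, -0.001], [0.0, 1.0, -0.001], [0.001, -0.001, -1.0]]
ft_force: [-0.1, -0.3, -0.1]
grip_width: 0.0685
```

Request:
step_arm([
  {"dx":0,"dy":0.11,"dz":-0.5,"rx":0,"ry":0,"rz":0,"gripper":80},
  {"dx":0,"dy":0,"dz":-1,"rx":0,"ry":0,"rz":0,"gripper":80},
  {"dx":0,"dy":0,"dz":-1,"rx":0,"ry":0,"rz":0,"gripper":80},
  {"dx":0,"dy":0,"dz":-1,"rx":0,"ry":0,"rz":0,"gripper":80},
  {"dx":0,"dy":0,"dz":-0.7,"rx":0,"ry":0,"rz":0,"gripper":80},
  {"dx":0,"dy":0,"dz":-0.24,"rx":0,"ry":0,"rz":0,"gripper":80},
  {"dx":0,"dy":0,"dz":0,"rx":0,"ry":0,"rz":0,"gripper":80},
  {"dx":0,"dy":0,"dz":0,"rx":0,"ry":0,"rz":0,"gripper":80},
])

```text
clock: 32.57
tcp_pos: [0.4298, 0.3367, 0.0995]
tcp_rot: [[-1.0, 0.001, 0.0], [0.001, 1.0, 0.0], [-0.0, 0.0, -1.0]]
ft_force: [0.0, 0.4, -0.0]
grip_width: 0.0683
```

Request:
step_arm([
  {"dx":0,"dy":0,"dz":0,"rx":0,"ry":0,"rz":0,"gripper":40},
  {"dx":0,"dy":0,"dz":0,"rx":0,"ry":0,"rz":0,"gripper":30},
  {"dx":0,"dy":0,"dz":0,"rx":0,"ry":0,"rz":0,"gripper":30},
  {"dx":0,"dy":0,"dz":0,"rx":0,"ry":0,"rz":0,"gripper":30},
  {"dx":0,"dy":0,"dz":0,"rx":0,"ry":0,"rz":0,"gripper":30},
  {"dx":0,"dy":0,"dz":0,"rx":0,"ry":0,"rz":0,"gripper":30},
], force=40)

```text
clock: 33.07
tcp_pos: [0.4308, 0.3374, 0.1014]
tcp_rot: [[-1.0, -0.0, 0.003], [-0.0, 1.0, 0.001], [-0.003, 0.001, -1.0]]
ft_force: [0.5, -2.8, 5.5]
grip_width: 0.0409
```

Request:
step_arm([
  {"dx":0,"dy":0,"dz":0.3,"rx":0,"ry":0,"rz":0,"gripper":30},
  {"dx":0,"dy":0,"dz":0.8,"rx":0,"ry":0,"rz":0,"gripper":30},
  {"dx":0,"dy":0,"dz":0.8,"rx":0,"ry":0,"rz":0,"gripper":30},
  {"dx":0,"dy":0,"dz":0.5,"rx":0,"ry":0,"rz":0,"gripper":30},
  {"dx":0,"dy":-0.4,"dz":0,"rx":0,"ry":0,"rz":0,"gripper":30},
  {"dx":0.1,"dy":-0.8,"dz":0,"rx":0,"ry":0,"rz":0,"gripper":30},
  {"dx":0.4,"dy":-1,"dz":0,"rx":0,"ry":0,"rz":0,"gripper":30},
  {"dx":0.5,"dy":-1,"dz":0,"rx":0,"ry":0,"rz":0,"gripper":30},
])

```text
clock: 33.73
tcp_pos: [0.4532, 0.2558, 0.1578]
tcp_rot: [[-1.0, -0.002, -0.002], [-0.002, 1.0, -0.001], [0.002, -0.001, -1.0]]
ft_force: [0.2, -0.5, -2.9]
grip_width: 0.0406
```

Request:
step_arm([
  {"dx":0.5,"dy":-1,"dz":0,"rx":0,"ry":0,"rz":0,"gripper":30},
  {"dx":0.5,"dy":-1,"dz":0,"rx":0,"ry":0,"rz":0,"gripper":30},
  {"dx":0.5,"dy":-1,"dz":0,"rx":0,"ry":0,"rz":0,"gripper":30},
  {"dx":0.5,"dy":-1,"dz":0,"rx":0,"ry":0,"rz":0,"gripper":30},
  {"dx":0.5,"dy":-1,"dz":0,"rx":0,"ry":0,"rz":0,"gripper":30},
  {"dx":0.5,"dy":-1,"dz":0,"rx":0,"ry":0,"rz":0,"gripper":30},
  {"dx":0.5,"dy":-1,"dz":0,"rx":0,"ry":0,"rz":0,"gripper":30},
  {"dx":0.5,"dy":-1,"dz":0,"rx":0,"ry":0,"rz":0,"gripper":30},
])

```text
clock: 34.4
tcp_pos: [0.5537, 0.0553, 0.1577]
tcp_rot: [[-1.0, 0.0, -0.002], [0.0, 1.0, 0.0], [0.002, 0.0, -1.0]]
ft_force: [0.0, 0.3, -2.8]
grip_width: 0.0403
```

Request:
step_arm([
  {"dx":0.4,"dy":-0.9,"dz":0,"rx":0,"ry":0,"rz":0,"gripper":30},
  {"dx":0.3,"dy":-0.8,"dz":0,"rx":0,"ry":0,"rz":0,"gripper":30},
  {"dx":0,"dy":-0.4,"dz":0,"rx":0,"ry":0,"rz":0,"gripper":30},
  {"dx":0,"dy":-0.1,"dz":0,"rx":0,"ry":0,"rz":0,"gripper":30},
  {"dx":0,"dy":0,"dz":0,"rx":0,"ry":0,"rz":0,"gripper":30},
  {"dx":0,"dy":0,"dz":0,"rx":0,"ry":0,"rz":0,"gripper":30},
])

```text
clock: 34.9
tcp_pos: [0.5712, 0.0027, 0.1587]
tcp_rot: [[-1.0, -0.0, -0.001], [-0.0, 1.0, 0.001], [0.001, 0.001, -1.0]]
ft_force: [0.7, 0.1, -2.2]
grip_width: 0.0408
```

Request:
step_arm([
  {"dx":0.1,"dy":-0.06,"dz":-0.3,"rx":0,"ry":0,"rz":0,"gripper":30},
  {"dx":0,"dy":0,"dz":-0.7,"rx":0,"ry":0,"rz":0,"gripper":30},
  {"dx":0,"dy":0,"dz":-0.7,"rx":0,"ry":0,"rz":0,"gripper":30},
  {"dx":0,"dy":0,"dz":-0.3,"rx":0,"ry":0,"rz":0,"gripper":30},
  {"dx":0,"dy":0,"dz":-0.14,"rx":0,"ry":0,"rz":0,"gripper":30},
  {"dx":0,"dy":0,"dz":0,"rx":0,"ry":0,"rz":0,"gripper":30},
  {"dx":0,"dy":0,"dz":0,"rx":0,"ry":0,"rz":0,"gripper":30},
])

```text
clock: 35.48
tcp_pos: [0.575, 0.0009, 0.1064]
tcp_rot: [[-1.0, -0.001, 0.001], [-0.001, 1.0, -0.0], [-0.001, -0.0, -1.0]]
ft_force: [0.5, 0.2, -3.0]
grip_width: 0.0408
```

Request:
step_arm([
  {"dx":0,"dy":0,"dz":-0.1,"rx":0,"ry":0,"rz":0,"gripper":30},
  {"dx":0,"dy":0,"dz":-0.06,"rx":0,"ry":0,"rz":0,"gripper":30},
  {"dx":0,"dy":0,"dz":0,"rx":0,"ry":0,"rz":0,"gripper":30},
])

```text
clock: 35.73
tcp_pos: [0.5757, 0.0005, 0.1034]
tcp_rot: [[-1.0, 0.0, 0.003], [0.0, 1.0, -0.0], [-0.003, -0.0, -1.0]]
ft_force: [-0.4, 0.6, 2.3]
grip_width: 0.0408
```

Request:
step_arm([
  {"dx":0,"dy":0,"dz":0,"rx":0,"ry":0,"rz":0,"gripper":75},
  {"dx":0,"dy":0,"dz":0,"rx":0,"ry":0,"rz":0,"gripper":75},
  {"dx":0,"dy":0,"dz":0,"rx":0,"ry":0,"rz":0,"gripper":75},
  {"dx":0,"dy":0,"dz":0,"rx":0,"ry":0,"rz":0,"gripper":75},
  {"dx":0,"dy":0,"dz":0.5,"rx":0,"ry":0,"rz":0,"gripper":75},
  {"dx":0,"dy":0,"dz":1,"rx":0,"ry":0,"rz":0,"gripper":75},
  {"dx":0,"dy":0,"dz":1,"rx":0,"ry":0,"rz":0,"gripper":70},
  {"dx":0,"dy":0,"dz":1,"rx":0,"ry":0,"rz":0,"gripper":70},
])

```text
clock: 36.4
tcp_pos: [0.5743, 0.0006, 0.191]
tcp_rot: [[-1.0, 0.0, -0.0], [0.0, 1.0, 0.0], [0.0, 0.0, -1.0]]
ft_force: [0.4, 0.4, 0.7]
grip_width: 0.0599
```

Request:
step_arm([
  {"dx":0,"dy":0.5,"dz":0.7,"rx":0,"ry":0,"rz":0,"gripper":70},
  {"dx":-0.2,"dy":1,"dz":0,"rx":0,"ry":0,"rz":0,"gripper":70},
  {"dx":-0.2,"dy":1,"dz":0,"rx":0,"ry":0,"rz":0,"gripper":70},
  {"dx":-0.2,"dy":1,"dz":0,"rx":0,"ry":0,"rz":0,"gripper":70},
  {"dx":-0.2,"dy":1,"dz":0,"rx":0,"ry":0,"rz":0,"gripper":70},
  {"dx":-0.2,"dy":1,"dz":0,"rx":0,"ry":0,"rz":0,"gripper":70},
  {"dx":-0.2,"dy":1,"dz":0,"rx":0,"ry":0,"rz":0,"gripper":70},
  {"dx":-0.2,"dy":1,"dz":0,"rx":0,"ry":0,"rz":0,"gripper":70},
])

```text
clock: 37.07
tcp_pos: [0.5393, 0.1893, 0.208]
tcp_rot: [[-1.0, 0.0, 0.001], [0.0, 1.0, 0.0], [-0.001, 0.0, -1.0]]
ft_force: [0.5, 0.3, -0.6]
grip_width: 0.0596
```

Request:
step_arm([
  {"dx":-0.2,"dy":1,"dz":0,"rx":0,"ry":0,"rz":0,"gripper":70},
  {"dx":-0.2,"dy":1,"dz":0,"rx":0,"ry":0,"rz":0,"gripper":70},
  {"dx":-0.2,"dy":1,"dz":0,"rx":0,"ry":0,"rz":0,"gripper":70},
  {"dx":-0.2,"dy":1,"dz":0,"rx":0,"ry":0,"rz":0,"gripper":70},
  {"dx":-0.2,"dy":1,"dz":0,"rx":0,"ry":0,"rz":0,"gripper":70},
  {"dx":-0.2,"dy":0.8,"dz":0,"rx":0,"ry":0,"rz":0,"gripper":70},
  {"dx":0,"dy":0.3,"dz":0,"rx":0,"ry":0,"rz":0,"gripper":70},
  {"dx":0,"dy":0,"dz":0,"rx":0,"ry":0,"rz":0,"gripper":70},
])

```text
clock: 37.73
tcp_pos: [0.5094, 0.342, 0.2076]
tcp_rot: [[-1.0, -0.002, 0.001], [-0.002, 1.0, 0.0], [-0.001, 0.0, -1.0]]
ft_force: [-0.6, 0.1, -0.2]
grip_width: 0.06
```

Request:
step_arm([
  {"dx":0,"dy":0,"dz":0,"rx":0,"ry":0,"rz":0,"gripper":70},
  {"dx":0,"dy":0,"dz":0,"rx":0,"ry":0,"rz":0,"gripper":70},
])

```text
clock: 37.9
tcp_pos: [0.5099, 0.3396, 0.207]
tcp_rot: [[-1.0, 0.001, 0.0], [0.001, 1.0, -0.0], [-0.0, -0.0, -1.0]]
ft_force: [0.1, -0.2, -0.2]
grip_width: 0.0598
```

Descending to z 0.126.

Request:
step_arm([
  {"dx":0.02,"dy":0.07,"dz":-0.5,"rx":0,"ry":0,"rz":0,"gripper":70},
  {"dx":0,"dy":0,"dz":-1,"rx":0,"ry":0,"rz":0,"gripper":70},
  {"dx":0,"dy":0,"dz":-1,"rx":0,"ry":0,"rz":0,"gripper":70},
  {"dx":0,"dy":0,"dz":-0.5,"rx":0,"ry":0,"rz":0,"gripper":70},
  {"dx":0,"dy":0,"dz":-0.24,"rx":0,"ry":0,"rz":0,"gripper":70},
  {"dx":0,"dy":0,"dz":0,"rx":0,"ry":0,"rz":0,"gripper":70},
  {"dx":0,"dy":0,"dz":0,"rx":0,"ry":0,"rz":0,"gripper":70},
  {"dx":0,"dy":0,"dz":0,"rx":0,"ry":0,"rz":0,"gripper":70},
])

```text
clock: 38.57
tcp_pos: [0.5111, 0.3428, 0.1276]
tcp_rot: [[-1.0, 0.0, 0.002], [0.0, 1.0, 0.001], [-0.002, 0.001, -1.0]]
ft_force: [0.7, -0.2, 1.1]
grip_width: 0.0602
```

Request:
step_arm([
  {"dx":0,"dy":0,"dz":0,"rx":0,"ry":0,"rz":0,"gripper":20},
  {"dx":0,"dy":0,"dz":0,"rx":0,"ry":0,"rz":0,"gripper":15},
  {"dx":0,"dy":0,"dz":0,"rx":0,"ry":0,"rz":0,"gripper":15},
  {"dx":0,"dy":0,"dz":0,"rx":0,"ry":0,"rz":0,"gripper":15},
  {"dx":0,"dy":0,"dz":0,"rx":0,"ry":0,"rz":0,"gripper":15},
  {"dx":0,"dy":0,"dz":0,"rx":0,"ry":0,"rz":0,"gripper":15},
])

```text
clock: 39.07
tcp_pos: [0.5107, 0.3425, 0.1271]
tcp_rot: [[-1.0, -0.0, 0.002], [-0.0, 1.0, 0.0], [-0.002, 0.0, -1.0]]
ft_force: [-1.0, -2.2, 4.9]
grip_width: 0.0268
```

Request:
step_arm([
  {"dx":0,"dy":0,"dz":0.4,"rx":0,"ry":0,"rz":0,"gripper":15},
  {"dx":0,"dy":0,"dz":0.8,"rx":0,"ry":0,"rz":0,"gripper":15},
  {"dx":0,"dy":0,"dz":0.8,"rx":0,"ry":0,"rz":0,"gripper":15},
  {"dx":0,"dy":-0.3,"dz":0.4,"rx":0,"ry":0,"rz":0,"gripper":15},
  {"dx":0.2,"dy":-0.8,"dz":0,"rx":0,"ry":0,"rz":0,"gripper":15},
  {"dx":0.2,"dy":-1,"dz":0,"rx":0,"ry":0,"rz":0,"gripper":15},
  {"dx":0.2,"dy":-1,"dz":0,"rx":0,"ry":0,"rz":0,"gripper":15},
  {"dx":0.2,"dy":-1,"dz":0,"rx":0,"ry":0,"rz":0,"gripper":15},
])

```text
clock: 39.73
tcp_pos: [0.5294, 0.2385, 0.185]
tcp_rot: [[-1.0, -0.001, -0.001], [-0.001, 1.0, -0.0], [0.001, -0.0, -1.0]]
ft_force: [-0.2, -0.5, -2.6]
grip_width: 0.0267
```

Request:
step_arm([
  {"dx":0.2,"dy":-1,"dz":0,"rx":0,"ry":0,"rz":0,"gripper":15},
  {"dx":0.2,"dy":-1,"dz":0,"rx":0,"ry":0,"rz":0,"gripper":15},
  {"dx":0.2,"dy":-1,"dz":0,"rx":0,"ry":0,"rz":0,"gripper":15},
  {"dx":0.2,"dy":-1,"dz":0,"rx":0,"ry":0,"rz":0,"gripper":15},
  {"dx":0.2,"dy":-1,"dz":0,"rx":0,"ry":0,"rz":0,"gripper":15},
  {"dx":0.2,"dy":-0.7,"dz":0,"rx":0,"ry":0,"rz":0,"gripper":15},
  {"dx":0.2,"dy":-0.5,"dz":0,"rx":0,"ry":0,"rz":0,"gripper":15},
  {"dx":0.15,"dy":-0.3,"dz":0,"rx":0,"ry":0,"rz":0,"gripper":15},
])

```text
clock: 40.4
tcp_pos: [0.5686, 0.0758, 0.1852]
tcp_rot: [[-1.0, 0.002, -0.001], [0.002, 1.0, -0.0], [0.001, -0.0, -1.0]]
ft_force: [0.4, 0.0, -2.8]
grip_width: 0.0269
```

Request:
step_arm([
  {"dx":0,"dy":-0.1,"dz":0,"rx":0,"ry":0,"rz":0,"gripper":15},
  {"dx":0,"dy":0,"dz":0,"rx":0,"ry":0,"rz":0,"gripper":15},
  {"dx":0,"dy":0,"dz":0,"rx":0,"ry":0,"rz":0,"gripper":15},
])

```text
clock: 40.65
tcp_pos: [0.5685, 0.0755, 0.1856]
tcp_rot: [[-1.0, -0.001, -0.001], [-0.001, 1.0, 0.001], [0.001, 0.001, -1.0]]
ft_force: [0.9, -0.0, -1.7]
grip_width: 0.0269
```

Request:
step_arm([
  {"dx":0.04,"dy":-0.16,"dz":-0.3,"rx":0,"ry":0,"rz":0,"gripper":15},
  {"dx":0,"dy":0,"dz":-0.7,"rx":0,"ry":0,"rz":0,"gripper":15},
  {"dx":0,"dy":0,"dz":-0.7,"rx":0,"ry":0,"rz":0,"gripper":15},
  {"dx":0,"dy":0,"dz":-0.3,"rx":0,"ry":0,"rz":0,"gripper":15},
  {"dx":0,"dy":0,"dz":-0.2,"rx":0,"ry":0,"rz":0,"gripper":15},
  {"dx":0,"dy":0,"dz":0,"rx":0,"ry":0,"rz":0,"gripper":15},
  {"dx":0,"dy":0,"dz":0,"rx":0,"ry":0,"rz":0,"gripper":15},
])

```text
clock: 41.23
tcp_pos: [0.5702, 0.0711, 0.1313]
tcp_rot: [[-1.0, -0.0, 0.001], [-0.0, 1.0, 0.0], [-0.001, 0.0, -1.0]]
ft_force: [0.2, -0.5, -2.5]
grip_width: 0.0267
```

Request:
step_arm([
  {"dx":0,"dy":0,"dz":-0.08,"rx":0,"ry":0,"rz":0,"gripper":15},
  {"dx":0,"dy":0,"dz":-0.04,"rx":0,"ry":0,"rz":0,"gripper":15},
  {"dx":0,"dy":0,"dz":0,"rx":0,"ry":0,"rz":0,"gripper":15},
])

```text
clock: 41.48
tcp_pos: [0.5707, 0.0709, 0.1292]
tcp_rot: [[-1.0, -0.0, 0.002], [-0.0, 1.0, 0.0], [-0.002, 0.0, -1.0]]
ft_force: [-0.1, 0.4, 1.0]
grip_width: 0.0267
```

Request:
step_arm([
  {"dx":0,"dy":0,"dz":0,"rx":0,"ry":0,"rz":0,"gripper":60},
  {"dx":0,"dy":0,"dz":0,"rx":0,"ry":0,"rz":0,"gripper":60},
  {"dx":0,"dy":0,"dz":0,"rx":0,"ry":0,"rz":0,"gripper":60},
  {"dx":0,"dy":0,"dz":0,"rx":0,"ry":0,"rz":0,"gripper":60},
  {"dx":0,"dy":0,"dz":0.5,"rx":0,"ry":0,"rz":0,"gripper":60},
  {"dx":0,"dy":0,"dz":1,"rx":0,"ry":0,"rz":0,"gripper":60},
  {"dx":0,"dy":0,"dz":1,"rx":0,"ry":0,"rz":0,"gripper":60},
  {"dx":0,"dy":0,"dz":1,"rx":0,"ry":0,"rz":0,"gripper":60},
])

```text
clock: 42.15
tcp_pos: [0.5696, 0.0709, 0.217]
tcp_rot: [[-1.0, 0.0, -0.0], [0.0, 1.0, -0.0], [0.0, -0.0, -1.0]]
ft_force: [1.2, -0.6, -0.2]
grip_width: 0.0512
```

Request:
step_arm([
  {"dx":-0.5,"dy":-0.3,"dz":1,"rx":0,"ry":0,"rz":0,"gripper":60},
  {"dx":-0.7,"dy":-0.3,"dz":1,"rx":0,"ry":0,"rz":0,"gripper":60},
  {"dx":-0.7,"dy":-0.3,"dz":1,"rx":0,"ry":0,"rz":0,"gripper":60},
  {"dx":-0.7,"dy":-0.3,"dz":1,"rx":0,"ry":0,"rz":0,"gripper":60},
  {"dx":-0.7,"dy":-0.3,"dz":1,"rx":0,"ry":0,"rz":0,"gripper":60},
  {"dx":-0.2,"dy":0,"dz":0.5,"rx":0,"ry":0,"rz":0,"gripper":60},
  {"dx":0,"dy":0,"dz":0,"rx":0,"ry":0,"rz":0,"gripper":60},
  {"dx":0,"dy":0,"dz":0,"rx":0,"ry":0,"rz":0,"gripper":60},
])

```text
clock: 42.82
tcp_pos: [0.4827, 0.0335, 0.3536]
tcp_rot: [[-1.0, 0.0, 0.002], [0.0, 1.0, 0.0], [-0.002, 0.0, -1.0]]
ft_force: [0.6, -0.1, -1.0]
grip_width: 0.0514
```

```bash
python3 - <<'E'
from h import *
import json
M=env.camera_model('wrist');M1=json.load(open('w1.json'));s=env.read_state()
im=snap('wrist','w10'); print(s['tcp_pos'],s['clock'])
for n,p,z in(('tall',(351.8,240.4),.156),('wide',(299,233.6),.124)):
    X=ray('wrist',*p,z,M1); print(n,X.round(4),'exp now',proj('wrist',X,M).round(1))
x0,y0,f=240,150,5
c=cv2.resize(im[y0:265,x0:395,::-1],None,fx=f,fy=f,interpolation=cv2.INTER_CUBIC)
a=np.linspace(0,2*np.pi,60)
for p,z,r in(((351.8,240.4),.156,.014),((299,233.6),.124,.021)):
    X=ray('wrist',*p,z,M1)
    P=np.array([proj('wrist',X+r*np.array([np.cos(t),np.sin(t),0]),M) for t in a])
    cv2.polylines(c,[np.int32((P-[x0,y0]+.5)*f)],True,(0,0,255),1)
cv2.imwrite('pics/c10.png',c)
t=snap('top','t10'); t0=cv2.imread('pics/top0.png')
cv2.imwrite('pics/tt.png',np.vstack([cv2.resize(q[130:310,120:520],None,fx=1.6,fy=1.6,interpolation=cv2.INTER_CUBIC) for q in(t0,t[:,:,::-1])]))
E
```

```text
[0.48271699 0.03354452 0.35355378] 42.8167
tall [0.5671 0.0711 0.156 ] exp now [350.6 241.4]
wide [ 5.719e-01 -3.000e-04  1.240e-01] exp now [297.5 234.3]
```

View pics/c10.png

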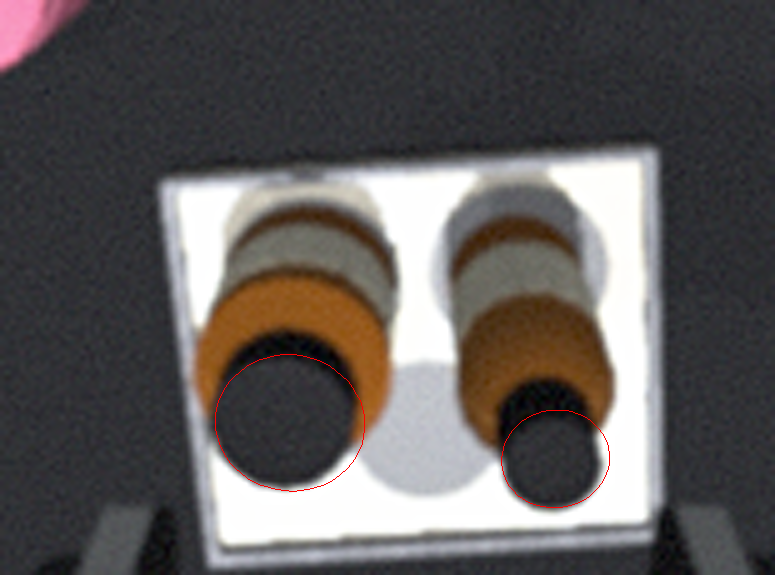

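View pics/tt.png

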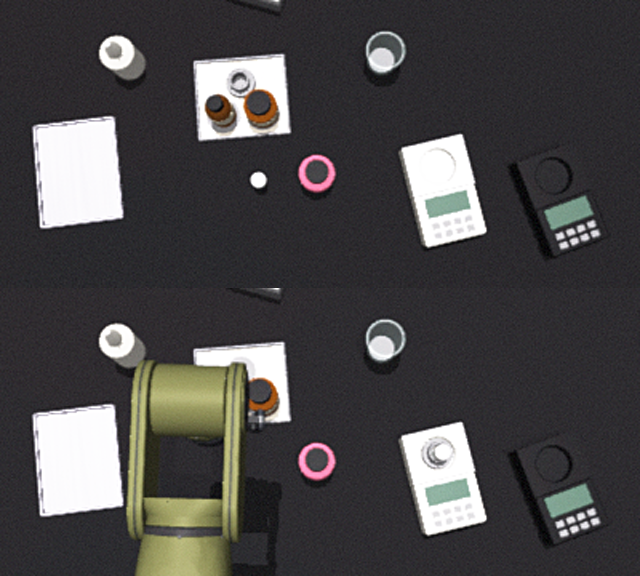

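Pictures 13 and 14 check the end state. Both caps are within about 2 mm of their first-measured places. The vial stands in the adapter, and the beaker and wash bottle haven't moved. The arm is clear, so I'm handing in.

```bash
python3 -c "
from bench import env
print(env.job_done())"
```

```text
the job is handed in; nothing more can be done
None
```

I finished the job and handed it in at about 43 s of the 141 s allowed; the hand-in gave no verdict. I moved both bottles to the tray, seated the adapter in the white photometer's well and stood the vial in its bore. Then I put each bottle back on its own spot.

**Last checks:**
- **Adapter:** it touched down at the height expected for the well floor (46 mm). The picture shows it within about 1 mm of the well centre.
- **Vial:** it is upright in the bore, with its cap where the camera overlay predicted. I let go within about 1 mm of the floor, before a clear contact force showed.
- **Bottles:** both stand upright with their caps about 2 mm from where they were first measured (15 mm allowed).
- **Others:** the beaker, wash bottle and pink bottle have not visibly moved in the before/after top views.
- **Gripper:** it is open and clear of everything.

No check failed. The overlays disagreed with the pictures by 1–4 mm during the work. I corrected for this as I went.

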